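# Stand the bench meter on the sloped viewing ledge

### The arm

A 6-joint arm with a two-finger parallel gripper is mounted at the origin on the work surface. World frame = base frame: x ahead of the robot, y to its left, z up, the work surface at z = 0. Lengths are in mm, angles in rad, forces in N, time in s.
With the tool pointing down it reaches from about 325 to 925 mm from the base axis. Payload 3.1 kg.
Tool frame: the origin (TCP) lies midway between the tips of the shut fingers; the grasp point (between the pads) lies 19 mm behind it; z points along the fingers, y is the direction in which the jaws open and shut (so a half turn about z gives the same grasp; the last joint's range is limited). The gripper opens to 85 mm and grips with 20 to 120 N. Pads are 22 mm wide; open, the fingers measure 114 mm over their backs; the gripper's body (76 mm by 85 mm) begins 54 mm behind the grasp point. The pads swing forward as they close: fully open they stand 13 mm farther back than shut.
Start: joints at [1.094, 0.217, 1.613, -0, 1.311, -0.112], TCP at [222.959, 583.891, 192.9] pointing down, gripper open.
Joint ranges: [-2.75, 2.75], [-0.78, 2.1], [0.31, 2.55], [-1.13, 4.27], [0.13, 2.63], [-2.58, 2.58]. Speed limits (rad/s): [2.79, 2.79, 3.14, 3.14, 3.14, 3.14].

### API

Orientations are given as [roll, pitch, yaw] about the fixed x, y, z axes, in that order (R = Rz(yaw) Ry(pitch) Rx(roll)).
In Python, from workcell import ctrl gives the robot as it stands.
- The arm moves only by the tool apply_moves, never from a script. Its argument "moves" is a list of rows, each a list of 3 entries, a list of its own where there are three numbers: the turn, a rotation vector about the world's x, y, z in rad, then the shift along the world's x, y, z in m, then the finger opening in m, from 0 to 0.0854. A call has 1 to 10 rows; each row shifts and turns the commanded pose from where the row before left it; what a row does not reach is not made up. A row lasts 1/8 s, in which the tool goes at most 62.5 mm and 10.7 degrees, less where a joint would pass 70% of its speed; a pose out of reach is approached as far as the arm can. A call with a gripper value outside its range is refused whole. The fingers move at their own pace and stop on an object; "squeeze" is the grip in N (left out, the last holds). Time passes only in rows, so rows that do not move let the fingers close. It gives the time, the measured TCP pose, the force and the opening at its end, in the units of the state.
- ctrl.state(): the state, without advancing time (a new reading comes with each control period).
- ctrl.snapshot(name): name is "scene" or "side" or "wrist"; returns a dict with "img" (400x640x3 uint8, red, green, blue), "vfov" (degrees; the focal length in pixels is half the picture's height over the tangent of half this angle, whatever the lens; pixels are square), "cx", "cy" (the principal point, pixels), "rvec" (rotation vector, rad) and "tvec" (3), from world to camera coordinates, as OpenCV has them. Camera axes: x right, y down, z forward; pixel columns grow to the right and rows downward; lengths in mm; the calibration is good to about 2 mm. A picture is of the moment at which its call begins. There is no depth.
- ctrl.hand_in(): hands the job in, once; it reports no verdict.
Trained networks look in a picture, given as the dict that the camera call returned (one of the last four; its "shot" number tells which), for a name from the list of things; names that differ only in an ending like _2 or _b are one class to them, and where a whole thing is asked for, a point or a joint stands for the part that bears it (a point fixed in the world has none). Each returns a list of dicts, best first, with "confidence" (0 to 1); they miss things now and then, are a little off and sometimes report something else, mostly with a low value. They report only what shows in the picture. A call takes as long as a camera call. They do not tell look-alikes from the thing itself.
- ctrl.trace(picture, query): "mask" (400x640 bool, what is visible of it) and "centre" ([column, row] in pixels, amid what is visible of it).
- ctrl.spot_point(picture, query): "centre" ([column, row] in pixels: a listed point, or the origin of a listed thing).
The state is a dict: "t": time; "qpos": joint angles; "joint_velocities": joint speeds; "tau": joint torques, N m; "ee_pos": TCP position; "orientation": TCP orientation; "ft_force": force on the tool from outside, world axes, zero at the start; "moment": the same for the moment, N m; "grip_width": finger opening in mm.
Only numpy, scipy, OpenCV 4.12 (cv2) and the standard library are available. Lean on these libraries where they do the work, as an engineer would, in place of code of your own. Each camera call takes 0.05 s, during which the arm holds its last target. There are 200 camera calls.

### The job

Stand the larger of the two grey panel meters on the narrow ledge of the steep viewing stand: screen facing out, keys below the screen, sitting squarely down on the ledge with its back flat against the backrest, and centred along the ledge. The ledge leaves no room for the fingers that pick the meter up off the bench, so first lay it back-down on the low 45-degree rest, its long edge on the two lugs and about midway between them, let go, and take it again by its top edge. Lower it, never let it drop, and leave everything else on the bench where it is.

Things in the scene. Friction and masses are not known exactly. Their poses are not given: they have to be found in the camera images.
- meter: the larger grey meter, a box 120 (x) x 64 (y) x 24 (z) mm, 0.2 to 0.4 kg, lying face up at the start with the smaller meter nearby. Origin: centre of its back face. z points out of the black face with the screen; y points from the row of white keys to the screen, to its top long edge (small brass terminals on it); x along its length
- meter_top (a point): middle of the meter's top long edge: 32 mm along y and 12 mm along z from its origin
- meter_face (a point): centre of the meter's face, 24 mm along z from its origin
- rest_seat: the 45-degree rest: aluminium plate 100 mm wide and 34 mm up the slope, 60 mm above the bench, fixed. Origin: mid-width on the plate's face at its lower edge, where the lugs' upper faces begin. x along the edge, y up the slope, z out of the plate (axes as the meter's when lying there). Two lugs 14 mm wide, centred at x = -41 and +41 mm, stick out 20 mm; between them it is open, behind too
- stand_seat: the steep viewing stand: aluminium backrest 100 mm wide and 38 mm up the slope, 65 degrees from horizontal, fixed, 85 mm above the bench. Origin: mid-width in the corner of backrest and ledge. x along the ledge, y up the backrest, z out of it (axes as the meter's when standing there). The ledge is unbroken, 100 mm long, only 20 mm deep (z), no lip; nothing behind above the backrest's upper edge
- small_meter: the smaller grey panel meter, 84 x 50 x 20 mm, lying face up; leave it alone
- flux_bottle: small white bottle, 36 mm diameter, 75 mm tall, upright; origin under its base
- screwdriver: black-handled screwdriver lying on the bench, 160 mm long; origin at its middle
- tape_roll: roll of tape lying flat, 70 mm outer diameter, 18 mm high
- mouse: grey computer mouse, 105 x 60 x 32 mm
There are look-alikes about, which are no part of the job. Leave any turquoise look-alike of the meter alone. Leave any pink look-alike of the part that bears stand_seat alone.

How it is judged:
By the outcome, as a careful person would: the job done as asked, in the order asked, and still so for the second after the job is handed in, with the robot touching nothing.
It also fails if it takes over 64 s, if anything falls off the work surface, if the arm or the gripper's body presses on something with over 40 N, if the wrist force passes 120 N, or if a joint passes its speed limit or range.

## Working session

There is one attempt and no reset: what is moved stays moved. The work goes in short steps, Python scripts to look and compute and a tool call to move; the robot and the scene stay as the last step left them, time stands still between calls to the robot, and variables do not carry over. Pictures are saved under pics/ and viewed, about 8 in all and at most 12, crops included, and the job is handed in when it is done.

Besides the shell and the picture viewer there is one more tool, called after ">>>" as name(argument=value, ...) on one line, values as JSON. apply_moves: Moves the arm, as the interface text tells. Its arguments: {"type":"object","properties":{"moves":{"type":"array"},"squeeze":{"type":"number"}},"required":["moves"]}

```bash
mkdir -p pics; ls
cat > h.py <<'E'
import numpy as np, cv2
from scipy.spatial.transform import Rotation as R
from workcell import ctrl
def cam(s):
    f=200/np.tan(np.radians(s["vfov"])/2)
    K=np.array([[f,0,s["cx"]],[0,f,s["cy"]],[0,0,1]]);Rm=cv2.Rodrigues(np.array(s["rvec"],float))[0]
    return K,Rm,np.array(s["tvec"],float).ravel()
def ray(s,p):
    K,Rm,t=cam(s); d=Rm.T@np.linalg.inv(K)@np.array([p[0],p[1],1.]); return -Rm.T@t,d/np.linalg.norm(d)
def onz(s,p,z):
    o,d=ray(s,p); return o+d*(z-o[2])/d[2]
def proj(s,X):
    K,Rm,t=cam(s); c=(Rm@np.atleast_2d(X).T).T+t; u=(K@c.T).T; return u[:,:2]/u[:,2:]
def tri(L):
    A=np.zeros((3,3));b=np.zeros(3)
    for s,p in L:
        o,d=ray(s,p);M=np.eye(3)-np.outer(d,d);A+=M;b+=M@o
    X=np.linalg.solve(A,b); return X,[np.linalg.norm(proj(s,X)[0]-p) for s,p in L]
def save(s,n,crop=None,k=1):
    im=s["img"][:,:,::-1]
    if crop: im=im[crop[1]:crop[3],crop[0]:crop[2]]
    cv2.imwrite("pics/"+n,cv2.resize(im,None,fx=k,fy=k,interpolation=cv2.INTER_CUBIC))
E
cat > a.py <<'E'
from h import *
S={n:ctrl.snapshot(n) for n in("scene","side","wrist")}
for n,s in S.items():
    o,_=ray(s,(320,200)); print(n,s["vfov"],s["cx"],s["cy"],o.round())
    save(s,n+"0.png")
    for q in("meter","meter_top","meter_face","rest_seat","stand_seat","small_meter"):
        print(n,q,[(np.round(d["centre"]).tolist(),round(d["confidence"],2)) for d in ctrl.spot_point(s,q)][:4])
im=np.vstack([S["scene"]["img"],S["side"]["img"]])[:,:,::-1]
cv2.imwrite("pics/both0.png",cv2.resize(im,(480,600),interpolation=cv2.INTER_AREA))
import pickle;pickle.dump(S,open("S0.pkl","wb"))
print(ctrl.state())
E
python3 a.py
```

```text
pics
scene 55.617361255184754 317.03292653828385 198.43280901612596 [1216. -190.  717.]
scene meter [([263.0, 256.0], 0.93), ([196.0, 262.0], 0.81)]
scene meter_top [([186.0, 252.0], 0.77), ([272.0, 254.0], 0.75)]
scene meter_face [([193.0, 252.0], 0.61), ([259.0, 252.0], 0.59)]
scene rest_seat [([354.0, 218.0], 0.6)]
scene stand_seat [([320.0, 159.0], 0.56)]
scene small_meter []
side 54.14410257232719 318.49315246183147 202.13784710044686 [ 282. -955.  680.]
side meter [([360.0, 250.0], 0.7), ([375.0, 294.0], 0.69)]
side meter_top [([360.0, 242.0], 0.78), ([368.0, 298.0], 0.67), ([305.0, 279.0], 0.53)]
side meter_face [([375.0, 290.0], 0.91), ([363.0, 247.0], 0.58)]
side rest_seat [([326.0, 189.0], 0.72)]
side stand_seat [([254.0, 196.0], 0.88), ([273.0, 148.0], 0.61)]
side small_meter [([304.0, 277.0], 0.61)]
wrist 64.52915291226807 317.1109846004333 202.935120576098 [146. 613. 373.]
wrist meter []
wrist meter_top []
wrist meter_face []
wrist rest_seat []
wrist stand_seat []
wrist small_meter []
{'t': 1.05, 'qpos': array([ 1.09378749e+00,  2.16880014e-01,  1.61341944e+00,  1.78427776e-06,
        1.31132095e+00, -1.12187181e-01]), 'joint_velocities': array([-0.00232398,  0.00148526,  0.00012835, -0.00058826, -0.00104812,
       -0.00145712]), 'tau': array([-2.34490508e-04, -3.96907675e+01, -3.04258525e+01, -3.25143792e-04,
        7.08535699e-04,  2.63189168e-05]), 'ee_pos': array([222.95838236, 583.87415757, 192.9024933 ]), 'orientation': array([-3.14156527e+00, -4.82077524e-06,  2.77677054e+00]), 'ft_force': array([-0.36146527, -0.41162958, -0.6322482 ]), 'moment': array([-0.02810105,  0.04636841, -0.04664529]), 'grip_width': 85.22025384768419}
```

View pics/scene0.png

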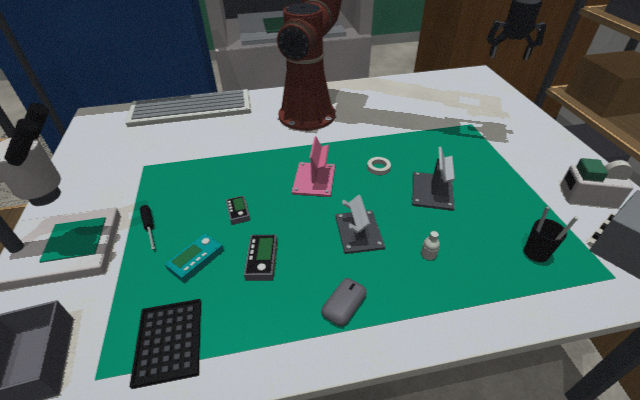

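View pics/side0.png

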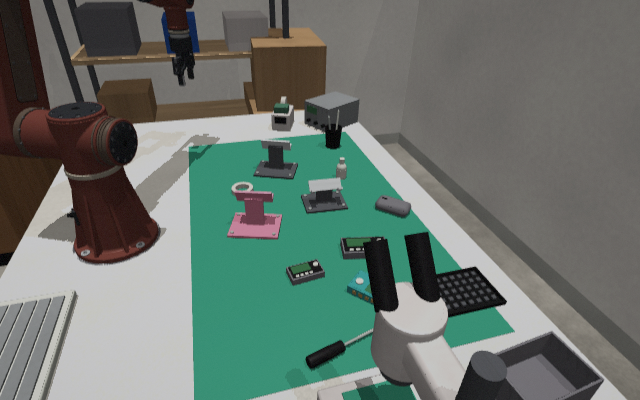

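```bash
cat > b.py <<'E'
from h import *
import pickle
S=pickle.load(open("S0.pkl","rb"));a,b=S["scene"],S["side"]
print("meter",tri([(a,(261,252)),(b,(363,247))]))
print("rest",tri([(a,(354,218)),(b,(326,189))]))
print("meter corners scene",[onz(a,p,24)[:2].round() for p in((248,236),(275,237),(274,272),(246,272))])
print("rest base",[onz(a,p,8)[:2].round() for p in((337,214),(374,211),(384,243),(343,250))])
print("stand base",[onz(a,p,8)[:2].round() for p in((414,174),(450,174),(453,206),(413,204))])
print("stand base side",[onz(b,p,8)[:2].round() for p in((260,162),(297,163),(297,177),(255,174))])
print("stand top",tri([(a,(442,151)),(b,(263,140))]),tri([(a,(451,180)),(b,(291,150))]))
w=S["wrist"];st=ctrl.state();Rt=R.from_euler("xyz",st["orientation"]).as_matrix()
K,Rm,t=cam(w);print("cam in tool",(Rt.T@(-Rm.T@t-st["ee_pos"])).round(1));print((Rt.T@Rm.T).round(3))
E
python3 b.py
```

```text
meter (array([ 626.29449597, -221.7606912 ,   15.38639012]), [np.float64(1.6038138753945115), np.float64(1.4248203003735627)])
rest (array([597.5996775 ,  14.09102142,  55.68917602]), [np.float64(0.24023978234179716), np.float64(0.19136700476311527)])
meter corners scene [array([ 573., -246.]), array([ 590., -181.]), array([ 693., -196.]), array([ 680., -257.])]
rest base [array([530., -12.]), array([540.,  87.]), array([651.,  77.]), array([652., -26.])]
stand base [array([416., 249.]), array([439., 351.]), array([566., 299.]), array([536., 198.])]
stand base side [array([442., 329.]), array([571., 289.]), array([547., 189.]), array([411., 244.])]
stand top (array([453.10093968, 297.5068529 , 108.46951836]), [np.float64(0.056629687148742267), np.float64(0.04400611028592778)]) (array([544.62940209, 283.99042847,  73.80164246]), [np.float64(3.1413997591277565), np.float64(2.2848685487595994)])
cam in tool [ 8.190e+01  1.000e-01 -1.804e+02]
[[-0.001 -0.949 -0.316]
 [ 1.     0.    -0.002]
 [ 0.002 -0.316  0.949]]
```

>>> apply_moves(moves=[[[0, 0, 0], [0.029, -0.052, 0.012], 0.085], [[0, 0, 0], [0.029, -0.052, 0.012], 0.085], [[0, 0, 0], [0.029, -0.052, 0.012], 0.085], [[0, 0, 0], [0.029, -0.052, 0.012], 0.085], [[0, 0, 0], [0.029, -0.052, 0.012], 0.085], [[0, 0, 0], [0.029, -0.052, 0.012], 0.085], [[0, 0, 0], [0.029, -0.052, 0.012], 0.085], [[0, 0, 0], [0.029, -0.052, 0.012], 0.085], [[0, 0, 0], [0.029, -0.052, 0.012], 0.085], [[0, 0, 0], [0.029, -0.052, 0.012], 0.085]])

```text
t: 2.3
ee_pos: [513.7, 62.1, 313.6]
orientation: [3.141, 0.001, 2.777]
ft_force: [1.0, 1.2, 0.7]
grip_width: 85.2
```

```bash
cat > c.py <<'E'
from h import *
import pickle,sys
s=ctrl.snapshot("wrist");n=sys.argv[1]
save(s,n+".png");pickle.dump(s,open(n+".pkl","wb"))
for q in sys.argv[2:]: print(q,[(np.round(d["centre"],1).tolist(),round(d["confidence"],2)) for d in ctrl.spot_point(s,q)][:4])
st=ctrl.state();print(st["t"],st["qpos"].round(3),st["ee_pos"].round(1),st["orientation"].round(3))
E
python3 c.py w1 rest_seat stand_seat meter meter_top meter_face
```

```text
rest_seat [([306.6, 219.9], 0.74)]
stand_seat [([489.3, 88.3], 0.67), ([208.1, 86.5], 0.56)]
meter [([193.0, 274.5], 0.82), ([104.6, 287.1], 0.77)]
meter_top [([82.0, 279.6], 0.95), ([206.8, 272.3], 0.8), ([308.6, 312.9], 0.19)]
meter_face [([188.3, 278.6], 0.78), ([104.0, 290.2], 0.77), ([341.6, 22.2], 0.75), ([416.0, 232.8], 0.15)]
2.6 [-1.100e-02 -9.200e-02  1.717e+00  1.000e-03  1.517e+00 -1.217e+00] [512.3  64.7 312.5] [ 3.141e+00 -1.000e-03  2.777e+00]
```

View pics/w1.png

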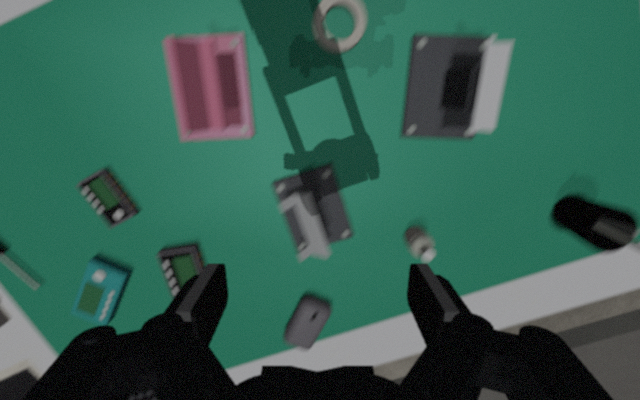

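```bash
cat > d.py <<'E'
from h import *
import pickle
S=pickle.load(open("S0.pkl","rb"));a,b=S["scene"],S["side"];w=pickle.load(open("w1.pkl","rb"))
print("stand",tri([(b,(273,148)),(w,(489.3,88.3))]))
print("rest",tri([(a,(354,218)),(b,(326,189)),(w,(306.6,219.9))]))
print("meter",tri([(a,(261,252)),(b,(363,247)),(w,(188.3,278.6))]))
def t(s,c,h):
    x,y=c;i=s["img"][y-h:y+h,x-h:x+h,::-1];return cv2.resize(i,(266,266),interpolation=cv2.INTER_CUBIC)
cv2.imwrite("pics/tiles.png",np.vstack([np.hstack([t(a,(360,220),34),t(b,(325,193),27),t(w,(313,215),58)]),np.hstack([t(a,(435,175),34),t(b,(275,158),27),t(w,(460,85),64)])]))
E
python3 d.py
```

```text
stand (array([495.55541563, 296.92548534,  74.80996472]), [np.float64(2.5091982152726313), np.float64(7.348601745996628)])
rest (array([596.15291883,  14.7277074 ,  54.44050103]), [np.float64(0.3574843683283954), np.float64(0.6079865371140208), np.float64(1.2744596614153685)])
meter (array([ 629.97424669, -221.46510694,   17.83973535]), [np.float64(1.9894390641296664), np.float64(1.996598538398239), np.float64(2.8759871770543346)])
```

View pics/tiles.png

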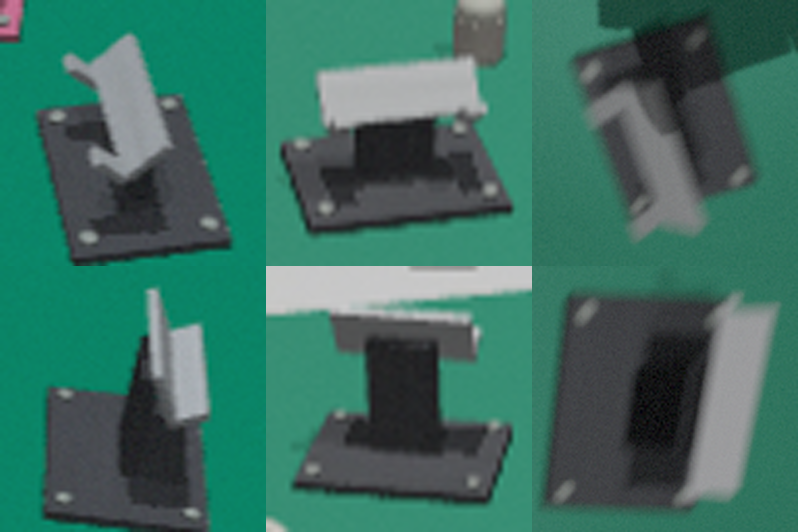

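>>> apply_moves(moves=[[[0, 0, 0], [-0.004, 0.047, -0.02], 0.085], [[0, 0, 0], [-0.004, 0.047, -0.02], 0.085], [[0, 0, 0], [-0.005, 0.047, -0.02], 0.085], [[0, 0, 0], [-0.005, 0.047, -0.02], 0.085], [[0, 0, 0], [-0.005, 0.047, -0.02], 0.085], [[0, 0, 0], [0, 0, -0.02], 0.085], [[0, 0, 0], [0, 0, 0], 0.085]])

```text
t: 3.48
ee_pos: [487.1, 298.8, 190.2]
orientation: [-3.137, -0.004, 2.78]
ft_force: [-0.6, 0.3, -0.4]
grip_width: 85.3
```

```bash
python3 c.py w2 stand_seat
```

```text
stand_seat [([311.0, 207.9], 0.84)]
3.575 [ 0.425  0.108  1.737 -0.     1.297 -0.781] [489.7 298.5 193. ] [-3.141  0.     2.777]
```

>>> apply_moves(moves=[[[0, 0, 0], [0.018, -0.048, 0], 0.085], [[0, 0, 0], [0.018, -0.048, 0], 0.085], [[0, 0, 0], [0.018, -0.048, 0], 0.085], [[0, 0, 0], [0.018, -0.048, 0], 0.085], [[0, 0, 0], [0.018, -0.048, -0.01], 0.085], [[0, 0, 0], [0.017, -0.048, -0.01], 0.085], [[0, 0, 0], [0, 0, 0], 0.085]])

```text
t: 4.45
ee_pos: [597.9, 6.1, 173.6]
orientation: [-3.141, 0.002, 2.77]
ft_force: [0.3, -0.6, -0.6]
grip_width: 85.0
```

```bash
python3 c.py w3 rest_seat; python3 -c "
import cv2,numpy as np
a=cv2.imread('pics/w2.png')[40:330,120:520];b=cv2.imread('pics/w3.png')[40:330,120:520]
cv2.imwrite('pics/w23.png',cv2.resize(np.vstack([a,b]),(414,600)) if 0 else cv2.resize(np.hstack([a,b]),(800,290)))
"
```

```text
rest_seat [([321.6, 181.7], 0.73)]
4.55 [-0.102  0.174  1.699  0.     1.266 -1.305] [597.4   9.6 174. ] [3.141e+00 1.000e-03 2.774e+00]
```

View pics/w23.png

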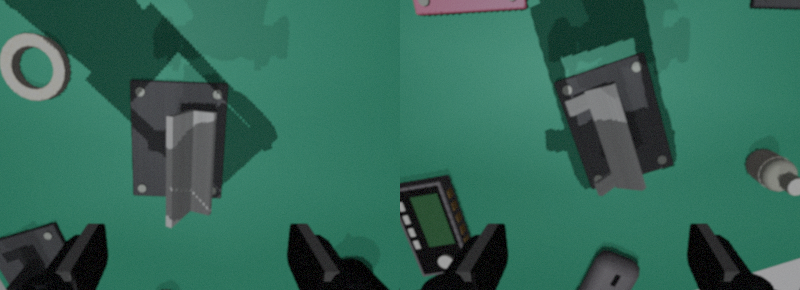

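```bash
python3 -c "
import cv2,numpy as np
a=cv2.imread('pics/w2.png')[140:280,265:360];b=cv2.imread('pics/w3.png')[115:255,275:370]
f=lambda i:cv2.resize(i,None,fx=4.2,fy=4.2,interpolation=cv2.INTER_CUBIC)
o=np.hstack([f(a),f(b)]);print(o.shape)
o=cv2.convertScaleAbs(o,alpha=1.3)
cv2.imwrite('pics/zoom.png',o)"
```

```text
(588, 798, 3)
```

View pics/zoom.png

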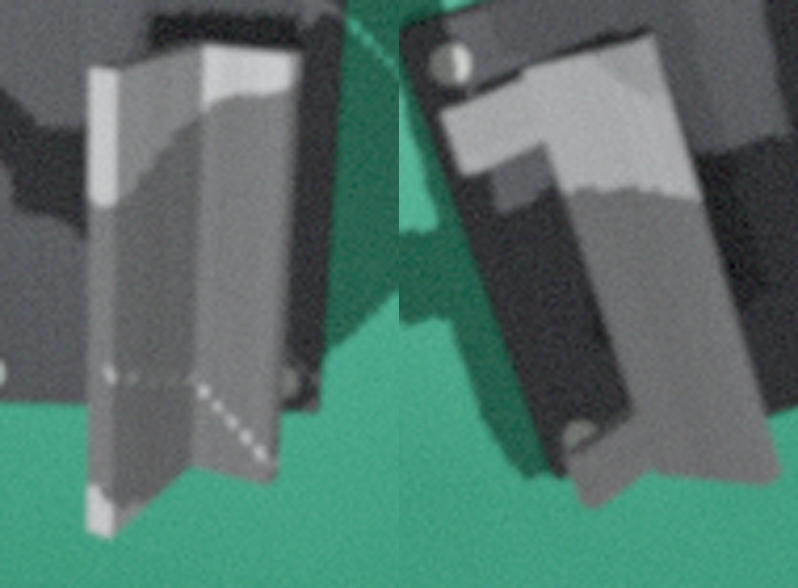

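```bash
cat > e.py <<'E'
from h import *
import pickle
from scipy.optimize import least_squares
L=lambda n:pickle.load(open(n,"rb"))
a=L("S0.pkl")["scene"];w2,w3=L("w2.pkl"),L("w3.pkl")
z2=lambda u,v:(265+u/4.2,140+v/4.2); z3=lambda u,v:(275+(u-399)/4.2,115+v/4.2)
ta=lambda c,u,v:(c[0]-34+u*68/266,c[1]-34+v*68/266)
st=[(w2,P,z2(*p)) for P,p in [((50,0,0),(203,44)),((-50,0,0),(192,466)),((50,0,20),(299,55)),((-50,0,20),(274,482)),((50,38,0),(118,70)),((-50,38,0),(113,537))]]
st+=[(a,P,ta((435,175),*p)) for P,p in [((50,0,20),(202,59)),((-50,0,20),(208,147))]]
re=[(w3,P,z3(*p)) for P,p in [((-48,0,0),(523,72)),((-50,34,0),(655,36)),((50,34,0),(778,484)),((-48,0,20),(441,114)),((-34,0,20),(463,176)),((-34,0,0),(548,143)),((34,0,0),(634,410)),((34,0,20),(565,456)),((48,0,20),(590,508)),((48,0,0),(650,470))]]
re+=[(a,P,ta((360,220),*p)) for P,p in [((-50,34,0),(133,35)),((50,34,0),(172,147))]]
def fit(O,tilt,x0):
    def Rm(y): return (R.from_euler("z",y)*R.from_euler("x",tilt)).as_matrix()
    def f(p): return np.concatenate([(proj(s,Rm(p[3])@np.array(P,float)+p[:3])[0]-q) for s,P,q in O])
    r=least_squares(f,x0,loss="soft_l1"); return r.x,f(r.x).reshape(-1,2).round(1).tolist()
for n,O,t,x0 in(("rest",re,np.pi/4,[596,15,55,-.1]),("stand",st,np.radians(65),[495,297,80,np.pi-.2])):
    x,e=fit(O,t,x0);print(n,x.round(3),e)
    x2,_=fit(O[:len(O)-2],t,x0);print("  wrist only",x2.round(3))
E
python3 e.py
```

```text
rest [ 5.95144e+02  1.08760e+01  5.99450e+01 -6.00000e-02] [[-0.1, 1.8], [-6.1, 2.2], [-3.6, 0.5], [3.6, -1.4], [3.6, -1.1], [-1.2, -0.5], [-0.2, 1.2], [2.7, -0.3], [1.2, 0.0], [0.1, -0.7], [-1.5, -0.9], [-2.1, -0.7]]
  wrist only [ 5.93634e+02  1.11150e+01  6.43630e+01 -5.70000e-02]
stand [498.1   289.89   85.562   2.745] [[0.8, 0.3], [0.4, -0.3], [-1.5, -0.1], [-0.8, 0.4], [0.4, 0.1], [0.5, -0.3], [-1.1, -0.8], [-0.4, -0.3]]
  wrist only [497.716 289.981  86.728   2.746]
```

```bash
sed -i 's/(-50,34,0)/(-50,34,-T)/g; s/(50,34,0)/(50,34,-T)/g; s/^re=/T=5\nre=/' e.py; python3 e.py; sed 's/T=5/T=8/' e.py | python3 - | grep -A1 rest
```

```text
rest [ 5.94929e+02  1.07290e+01  6.17350e+01 -6.70000e-02] [[-0.1, 1.7], [-1.9, 0.6], [-0.7, -1.2], [3.4, -1.5], [3.4, -1.1], [-1.3, -0.5], [-0.5, 1.7], [2.2, 0.2], [0.7, 0.7], [-0.3, -0.1], [-0.1, -0.5], [-0.8, -0.3]]
  wrist only [ 5.94365e+02  1.08140e+01  6.36880e+01 -6.70000e-02]
stand [498.1   289.89   85.562   2.745] [[0.8, 0.3], [0.4, -0.3], [-1.5, -0.1], [-0.8, 0.4], [0.4, 0.1], [0.5, -0.3], [-1.1, -0.8], [-0.4, -0.3]]
  wrist only [497.716 289.981  86.728   2.746]
rest [ 5.94867e+02  1.00710e+01  6.17660e+01 -6.60000e-02] [[-0.8, 1.9], [-0.4, -0.2], [0.5, -2.5], [2.7, -1.3], [2.7, -0.8], [-2.0, -0.3], [-1.1, 1.9], [1.6, 0.4], [0.0, 0.9], [-0.9, 0.1], [0.4, 0.0], [-0.3, 0.2]]
  wrist only [ 5.95007e+02  1.00560e+01  6.12400e+01 -6.70000e-02]
```

```bash
sed -i 's/48,0,20)/48,-U,20)/g; s/34,0,20)/34,-U,20)/g; s/^T=5/T=5;U=4/' e.py; python3 e.py|grep -A1 rest; sed 's/T=5/T=6/;s/U=4/U=6/' e.py | python3 - | grep -A1 rest
```

```text
rest [ 5.95162e+02  1.12090e+01  6.16640e+01 -6.10000e-02] [[0.3, 1.8], [-1.7, 0.6], [0.1, -1.4], [1.1, -0.8], [1.1, -0.5], [-0.9, -0.4], [0.2, 1.7], [0.2, -0.0], [-1.3, 0.3], [0.5, -0.1], [-0.0, -0.5], [-0.5, -0.3]]
  wrist only [ 5.94747e+02  1.13130e+01  6.31930e+01 -6.20000e-02]
rest [ 5.95372e+02  1.14450e+01  6.14050e+01 -6.30000e-02] [[0.7, 1.9], [-0.5, 0.4], [0.9, -1.8], [0.1, -0.4], [0.1, -0.3], [-0.5, -0.3], [0.4, 1.7], [-0.9, -0.2], [-2.5, 0.1], [0.7, -0.1], [0.4, -0.2], [-0.1, -0.0]]
  wrist only [ 5.95265e+02  1.14900e+01  6.18590e+01 -6.40000e-02]
```

```bash
cat > k.py <<'E'
from h import *
def wr(Rt,q1,f):
    M=R.from_euler("z",q1).as_matrix()@R.from_euler("y",f).as_matrix()
    N=M.T@Rt  # Rz(q4)Ry(q5)Rz(q6+pi/2)
    q5=np.arccos(N[2,2]);q4=np.arctan2(N[1,2],N[0,2]);q6=np.arctan2(N[2,1],-N[2,0])-np.pi/2
    w=lambda a:(a+np.pi)%(2*np.pi)-np.pi
    return np.round([w(q4),q5,w(q6)],2)
def mf(y,t): return (R.from_euler("z",y)*R.from_euler("x",t)).as_matrix()
def tool(M,z,y):
    z=M@np.array(z,float);y=M@np.array(y,float);return np.column_stack([np.cross(y,z),y,z])
if __name__=="__main__":
    st=R.from_euler("xyz",[3.141,0,2.777]).as_matrix();print(wr(st,-.011,1.625))
    for s in(1,-1):
        print("sign",s)
        print(" bench",wr(tool(mf(-.12,0),(0,0,-1),(0,s,0)),-.44,1.8))
        for f in(1.5,1.8,2.1):
            print(f," lay",wr(tool(mf(-.062,np.pi/4),(0,0,-1),(0,s,0)),-.37,f)," regrasp",wr(tool(mf(-.062,np.pi/4),(0,-1,0),(0,0,s)),.2,f)," stand",wr(tool(mf(2.745,np.radians(65)),(0,-1,0),(0,0,s)),.25,f))
E
python3 k.py
```

```text
[ 0.    1.52 -1.22]
sign 1
 bench [ 0.    1.34 -1.89]
1.5  lay [ 0.77  1.84 -1.74]  regrasp [-0.78  1.81  1.71]  stand [ 0.35  1.38 -0.95]
1.8  lay [ 0.74  1.62 -1.95]  regrasp [-0.75  1.59  1.92]  stand [ 0.39  1.1  -1.06]
2.1  lay [ 0.75  1.4  -2.15]  regrasp [-0.77  1.37  2.12]  stand [ 0.48  0.83 -1.21]
sign -1
 bench [0.   1.34 1.25]
1.5  lay [0.77 1.84 1.4 ]  regrasp [-0.78  1.81 -1.43]  stand [0.35 1.38 2.2 ]
1.8  lay [0.74 1.62 1.19]  regrasp [-0.75  1.59 -1.22]  stand [0.39 1.1  2.08]
2.1  lay [0.75 1.4  0.99]  regrasp [-0.77  1.37 -1.02]  stand [0.48 0.83 1.93]
```

>>> apply_moves(moves=[[[0, 0, 0.05], [0.007, -0.045, 0], 0.085], [[0, 0, 0.05], [0.007, -0.045, 0], 0.085], [[0, 0, 0.05], [0.007, -0.045, 0], 0.085], [[0, 0, 0.05], [0.006, -0.045, 0], 0.085], [[0, 0, 0.05], [0.006, -0.045, 0], 0.085], [[0, 0, 0], [0, 0, 0], 0.085]])

```text
t: 5.3
ee_pos: [630.6, -216.3, 174.2]
orientation: [-3.14, 0.002, 3.024]
ft_force: [-0.3, -0.0, 0.1]
grip_width: 84.7
```

```bash
cat >> c.py <<'E'
if n=="w4":
    for d in ctrl.trace(s,"meter"):
        m=d["mask"].astype(np.uint8);r=cv2.minAreaRect(cv2.findNonZero(m));bx=cv2.boxPoints(r)
        print(d["confidence"],d["centre"],m.sum(),bx.round(1).tolist());c=np.mean([onz(s,p,24) for p in bx],0)
        P=[onz(s,p,24)[:2].round(1).tolist() for p in bx];print(P,c.round(1))
    cv2.imwrite("pics/w4c.png",cv2.convertScaleAbs(cv2.resize(s["img"][80:320,180:500,::-1],None,fx=2.5,fy=2.5,interpolation=cv2.INTER_CUBIC),alpha=1.2))
E
python3 c.py w4 meter meter_top meter_face
```

```text
meter [([311.0, 177.0], 0.7), ([176.2, 166.4], 0.62), ([453.2, 278.8], 0.6)]
meter_top [([145.1, 145.8], 0.81), ([343.0, 179.6], 0.77)]
meter_face [([169.8, 168.6], 0.9), ([315.9, 179.3], 0.8), ([245.0, 7.2], 0.24)]
5.5 [-4.310e-01  3.150e-01  1.530e+00  1.000e-03  1.296e+00 -1.888e+00] [ 630.1 -212.3  173.4] [3.141 0.    3.028]
0.92 [317.2, 175.3] 6475 [[278.0, 227.39999389648438], [287.20001220703125, 118.19999694824219], [349.1000061035156, 123.30000305175781], [340.0, 232.60000610351562]]
[[683.4, -266.9], [566.0, -238.9], [578.5, -177.1], [698.0, -197.8]] [ 631.5 -220.2   24. ]
0.87 [170.4, 167.7] 7257 [[109.0, 184.60000610351562], [177.89999389648438, 98.30000305175781], [231.8000030517578, 141.5], [162.89999389648438, 227.6999969482422]]
[[612.2, -441.1], [534.3, -344.0], [582.4, -299.4], [668.4, -396.8]] [ 599.3 -370.3   24. ]
```

View pics/w4c.png

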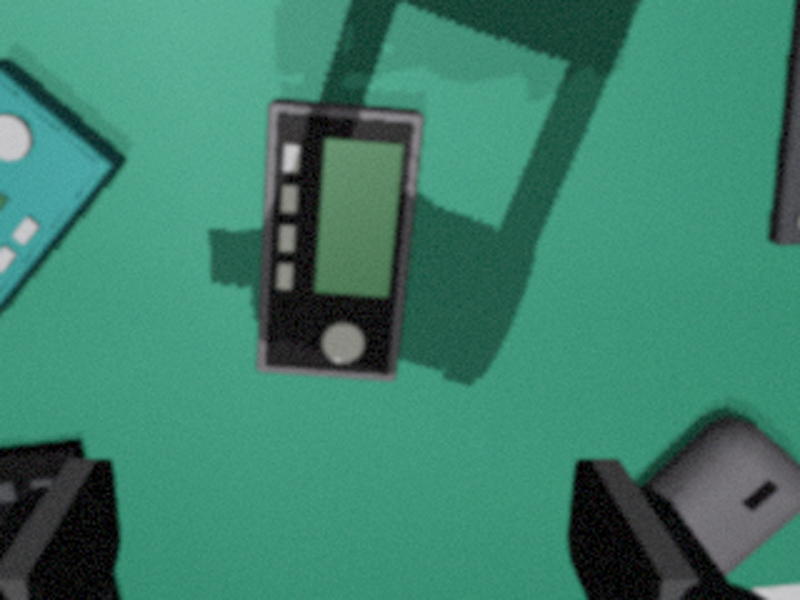

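Run:
```python
from h import *
import pickle
s=pickle.load(open("w4.pkl","rb"))
P=np.array([onz(s,(180+u/2.5,80+v/2.5),24)[:2] for u,v in((270,101),(421,113),(395,378),(259,370))])
print(P.round(1).tolist(),P.mean(0).round(1))
for i,j in((0,3),(1,2),(0,1),(3,2)):
    d=P[j]-P[i];print(np.hypot(*d).round(1),np.arctan2(d[1],d[0]).round(3))
```

```text
[[568.3, -238.4], [580.2, -177.9], [696.0, -199.8], [684.9, -260.7]] [ 632.4 -219.2]
118.7 -0.189
117.8 -0.187
61.7 1.376
61.9 1.389
```

>>> apply_moves(moves=[[[0, 0, -0.037], [0.001, -0.0035, -0.05], 0.085], [[0, 0, -0.037], [0.0013, -0.0034, -0.05], 0.085], [[0, 0, 0], [0, 0, -0.04], 0.085], [[0, 0, 0], [0, 0, -0.02], 0.085], [[0, 0, 0], [0, 0, -0.01], 0.085], [[0, 0, 0], [0, 0, 0], 0.085]])

```text
t: 6.3
ee_pos: [632.9, -220.9, 3.6]
orientation: [-3.141, 0.001, 2.953]
ft_force: [0.9, -0.3, 1.1]
grip_width: 84.6
```

>>> apply_moves(moves=[[[0, 0, 0], [0, 0, 0], 0.055], [[0, 0, 0], [0, 0, 0], 0.055], [[0, 0, 0], [0, 0, 0], 0.055], [[0, 0, 0], [0, 0, 0], 0.055], [[0, 0, 0], [0, 0, 0], 0.055]], squeeze=60)

```text
t: 6.92
ee_pos: [632.2, -221.1, 2.9]
orientation: [-3.142, -0.0, 2.953]
ft_force: [-0.6, 0.4, 0.5]
grip_width: 55.2
```

Run:
```python
from h import *
a=ctrl.snapshot("side");w=ctrl.snapshot("wrist");c=ctrl.snapshot("scene")
f=lambda i,k:cv2.resize(i[:,:,::-1],k,interpolation=cv2.INTER_CUBIC)
o=np.vstack([np.hstack([f(a["img"][170:320,280:480],(400,300)),f(c["img"][170:320,160:360],(400,300))]),f(w["img"][100:400,120:520],(800,300))[:, :] ])
o[300:]=0;o[300:,200:600]=f(w["img"][40:340,120:520],(400,300))
cv2.imwrite("pics/g.png",o);print(ctrl.state())
```

```text
{'t': 7.075, 'qpos': array([-4.41030461e-01,  5.13569736e-01,  1.60892172e+00, -8.27092673e-06,
        1.01933607e+00, -1.82298914e+00]), 'joint_velocities': array([ 0.0010811 ,  0.00173359, -0.00026743, -0.00166663, -0.00151155,
       -0.000528  ]), 'tau': array([-3.68493478e-03, -4.69222033e+01, -2.57622313e+01, -4.25143198e-04,
        7.10206787e-04,  1.48449948e-05]), 'ee_pos': array([ 632.14020495, -220.99123499,    2.76909224]), 'orientation': array([ 3.14154087e+00, -2.29196995e-04,  2.95275934e+00]), 'ft_force': array([-0.23433827,  0.68621624, -0.09067131]), 'moment': array([0.01526165, 0.0175652 , 0.00507259]), 'grip_width': 55.121840154136315}
```

View pics/g.png

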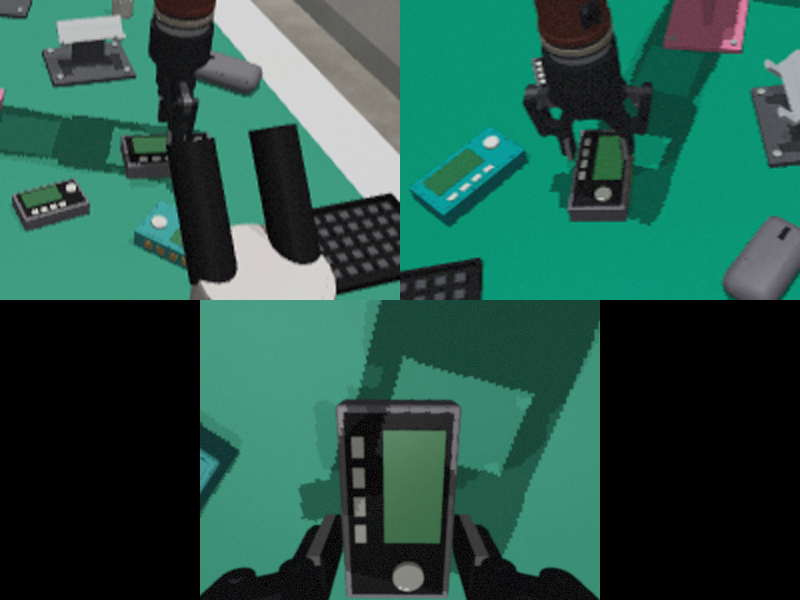

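>>> apply_moves(moves=[[[0, 0, 0], [0, 0, 0], 0.03], [[0, 0, 0], [0, 0, 0], 0.03], [[0, 0, 0], [0, 0, 0], 0.03], [[0, 0, 0], [0, 0, 0], 0.03]], squeeze=60)

```text
t: 7.58
ee_pos: [632.3, -221.0, 2.9]
orientation: [3.142, -0.0, 2.953]
ft_force: [-0.4, -0.5, -0.3]
grip_width: 30.1
```

Run:
```python
from h import *
import pickle
S={n:ctrl.snapshot(n) for n in("scene","side","wrist")}
pickle.dump(S,open("S5.pkl","wb"))
st=ctrl.state();T=st["ee_pos"];Rt=R.from_euler("xyz",st["orientation"]).as_matrix()
for n,s in S.items():
    print(n,"tcp",proj(s,T).round(),"L/R tips w=55",proj(s,[T+Rt@[0,-27,0],T+Rt@[0,27,0]]).round().tolist(),"meter c",proj(s,[[632.4,-219.2,24]]).round())
    for d in ctrl.trace(s,"meter")[:3]:
        m=d["mask"];r,c=np.nonzero(m);print(round(d["confidence"],2),d["centre"],c.min(),c.max(),r.min(),r.max())
    print([(np.round(d["centre"]).tolist(),round(d["confidence"],2)) for d in ctrl.spot_point(s,"meter_face")])
f=lambda i,k:cv2.resize(i[:,:,::-1],k,interpolation=cv2.INTER_CUBIC)
cv2.imwrite("pics/g2.png",np.hstack([f(S["wrist"]["img"][100:400,170:470],(400,400)),f(S["scene"]["img"][200:290,220:310],(400,400))]))
```

```text
scene tcp [[261. 259.]] L/R tips w=55 [[250.0, 259.0], [273.0, 258.0]] meter c [[261. 253.]]
0.82 [263.0, 259.5] 245 277 234 280
0.7 [196.2, 254.8] 166 223 234 282
[([192.0, 250.0], 0.94), ([262.0, 256.0], 0.55)]
side tcp [[364. 249.]] L/R tips w=55 [[365.0, 256.0], [362.0, 243.0]] meter c [[364. 243.]]
0.78 [353.2, 247.3] 341 383 237 259
0.77 [361.1, 286.4] 347 372 271 303
[([376.0, 289.0], 0.8), ([366.0, 247.0], 0.58)]
wrist tcp [[316. 235.]] L/R tips w=55 [[273.0, 235.0], [360.0, 235.0]] meter c [[319. 250.]]
0.98 [316.7, 214.9] 257 381 138 337
0.61 [58.3, 225.3] 0 157 124 341
[([40.0, 247.0], 0.8), ([320.0, 254.0], 0.61), ([316.0, 235.0], 0.21)]
```

View pics/g2.png

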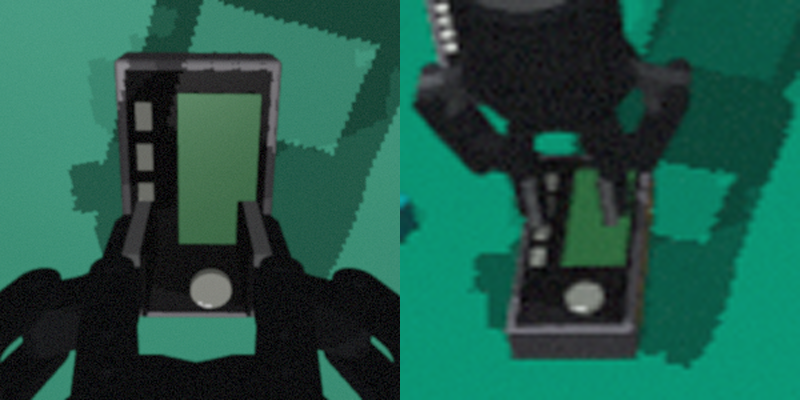

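Run:
```python
from h import *
import pickle
S=pickle.load(open("S5.pkl","rb"))
st=ctrl.state();T=st["ee_pos"];Rt=R.from_euler("xyz",st["orientation"]).as_matrix()
for n in("scene","wrist"):
  for x in(-11,11):
    for h in(0,10,20,30): print(n,x,h,proj(S[n],[T+Rt@[x,-15,-h],T+Rt@[x,15,-h]]).round(1).tolist())
print(T)
```

```text
scene -11 0 [[254.4, 262.4], [267.1, 262.1]]
scene -11 10 [[253.9, 259.7], [266.7, 259.5]]
scene -11 20 [[253.3, 257.0], [266.2, 256.8]]
scene -11 30 [[252.7, 254.3], [265.8, 254.0]]
scene 11 0 [[255.5, 255.0], [268.0, 254.8]]
scene 11 10 [[254.9, 252.3], [267.5, 252.1]]
scene 11 20 [[254.4, 249.6], [267.1, 249.4]]
scene 11 30 [[253.8, 246.9], [266.6, 246.7]]
wrist -11 0 [[292.8, 251.0], [339.9, 250.9]]
wrist -11 10 [[291.6, 258.6], [341.0, 258.5]]
wrist -11 20 [[290.2, 266.9], [342.3, 266.9]]
wrist -11 30 [[288.7, 276.2], [343.6, 276.2]]
wrist 11 0 [[291.9, 218.7], [340.7, 218.7]]
wrist 11 10 [[290.6, 224.9], [341.9, 224.9]]
wrist 11 20 [[289.1, 231.8], [343.2, 231.8]]
wrist 11 30 [[287.5, 239.5], [344.7, 239.5]]
[ 632.24031262 -221.00749179    2.86615612]
```

>>> apply_moves(moves=[[[0, 0, 0], [0, 0, -0.002], 0.03], [[0, 0, 0], [0, 0, 0], 0.03]])

```text
t: 8.28
ee_pos: [632.0, -220.9, 0.6]
orientation: [3.141, -0.001, 2.953]
ft_force: [-0.3, 0.5, -0.7]
grip_width: 30.4
```

>>> apply_moves(moves=[[[0, 0, 0], [0, 0, 0.05], 0.064], [[0, 0, 0], [0, 0.055, 0], 0.064], [[0, 0, 0], [0, 0.055, 0], 0.064], [[0, 0, 0], [0, 0, -0.04], 0.064], [[0, 0, 0], [0, 0, -0.01], 0.064], [[0, 0, 0], [0, 0, -0.01], 0.064], [[0, 0, 0], [0, 0, -0.01], 0.064], [[0, 0, 0], [0, 0, 0], 0.064]])

```text
t: 9.28
ee_pos: [631.8, -111.5, -19.6]
orientation: [3.142, -0.001, 2.952]
ft_force: [0.7, -0.0, 0.4]
grip_width: 63.8
```

>>> apply_moves(moves=[[[0, 0, 0], [0, 0, -0.004], 0.064], [[0, 0, 0], [0, 0, -0.004], 0.064], [[0, 0, 0], [0, 0, -0.002], 0.064], [[0, 0, 0], [0, 0, 0], 0.064]])

```text
t: 9.78
ee_pos: [632.1, -111.0, -29.3]
orientation: [3.142, -0.0, 2.953]
ft_force: [-0.7, -0.0, -0.4]
grip_width: 63.9
```

>>> apply_moves(moves=[[[0, 0, 0], [0, 0, -0.003], 0.064], [[0, 0, 0], [0, 0, 0], 0.064]])

```text
t: 10.02
ee_pos: [632.0, -110.9, -32.4]
orientation: [3.142, -0.0, 2.953]
ft_force: [-0.2, -0.6, 0.1]
grip_width: 64.1
```

>>> apply_moves(moves=[[[0, 0, 0], [0, 0, -0.003], 0.064], [[0, 0, 0], [0, 0, 0], 0.064]])

```text
t: 10.28
ee_pos: [631.9, -110.9, -35.5]
orientation: [3.142, -0.001, 2.953]
ft_force: [-0.5, 0.6, 0.1]
grip_width: 63.9
```

>>> apply_moves(moves=[[[0, 0, 0], [0, 0, -0.003], 0.064], [[0, 0, 0], [0, 0, 0], 0.064]])

```text
t: 10.52
ee_pos: [631.9, -110.9, -38.5]
orientation: [3.142, -0.001, 2.953]
ft_force: [0.6, 0.5, -0.3]
grip_width: 63.7
```

>>> apply_moves(moves=[[[0, 0, 0], [0, 0, -0.002], 0.064], [[0, 0, 0], [0, 0, 0], 0.064]])

```text
t: 10.78
ee_pos: [632.1, -111.0, -40.3]
orientation: [3.142, -0.0, 2.953]
ft_force: [-0.3, 1.1, 0.3]
grip_width: 63.9
```

>>> apply_moves(moves=[[[0, 0, 0], [0, 0, -0.002], 0.064], [[0, 0, 0], [0, 0, 0], 0.064]])

```text
t: 11.02
ee_pos: [632.1, -110.9, -42.3]
orientation: [3.142, -0.0, 2.953]
ft_force: [-1.1, -0.1, -1.2]
grip_width: 63.8
```

>>> apply_moves(moves=[[[0, 0, 0], [0, 0, -0.002], 0.064], [[0, 0, 0], [0, 0, 0], 0.064]])

```text
t: 11.28
ee_pos: [632.2, -111.0, -44.2]
orientation: [3.142, -0.0, 2.953]
ft_force: [-0.4, -0.4, -1.0]
grip_width: 63.8
```

>>> apply_moves(moves=[[[0, 0, 0], [0, 0, -0.002], 0.064], [[0, 0, 0], [0, 0, 0], 0.064]])

```text
t: 11.52
ee_pos: [632.4, -111.0, -44.4]
orientation: [-3.142, -0.001, 2.953]
ft_force: [-3.7, 1.8, 8.8]
grip_width: 64.4
```

Run:
```python
from h import *
import pickle
S={n:ctrl.snapshot(n) for n in("scene","side","wrist")}
pickle.dump(S,open("S6.pkl","wb"))
st=ctrl.state();T=st["ee_pos"];Rt=R.from_euler("xyz",st["orientation"]).as_matrix();print(T,st["ft_force"])
f=lambda i,k:cv2.resize(i[:,:,::-1],k,interpolation=cv2.INTER_CUBIC)
for n in S:
    for h in(30,40,50): print(n,h,proj(S[n],[T+Rt@[x,y,-h] for x in(-11,11) for y in(-32,32)]).round(1).tolist())
cv2.imwrite("pics/g3.png",np.hstack([f(S["wrist"]["img"][170:310,220:420],(400,280)),f(S["scene"]["img"][190:290,240:380],(400,280))]))
```

```text
[ 632.3233342  -111.02873621  -44.41439934] [-3.80174196  0.92708798  8.1404664 ]
scene 30 [[293.8, 259.3], [320.2, 258.9], [294.1, 252.3], [320.0, 251.8]]
scene 40 [[293.5, 256.8], [320.1, 256.3], [293.9, 249.7], [320.0, 249.2]]
scene 50 [[293.3, 254.1], [320.1, 253.6], [293.6, 247.0], [319.9, 246.5]]
side 30 [[354.8, 236.6], [351.2, 223.2], [347.2, 236.9], [343.9, 223.5]]
side 40 [[355.0, 233.8], [351.4, 220.5], [347.4, 234.1], [344.1, 220.8]]
side 50 [[355.3, 231.0], [351.7, 217.8], [347.6, 231.3], [344.3, 218.1]]
wrist 30 [[257.6, 276.2], [374.7, 276.2], [255.1, 239.5], [377.1, 239.5]]
wrist 40 [[254.2, 286.6], [378.1, 286.6], [251.4, 248.1], [380.7, 248.1]]
wrist 50 [[250.3, 298.2], [381.8, 298.2], [247.1, 257.8], [384.8, 257.8]]
```

View pics/g3.png

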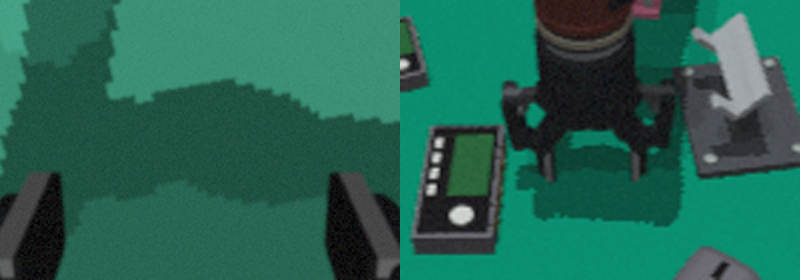

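>>> apply_moves(moves=[[[0, 0, 0], [0, 0, 0.05], 0.085], [[0, 0, 0], [0, -0.054, 0.005], 0.085], [[0, 0, 0], [0, -0.054, 0], 0.085], [[0, 0, 0], [0, 0, 0], 0.085]])

```text
t: 12.18
ee_pos: [632.8, -223.4, 9.8]
orientation: [-3.14, 0.003, 2.948]
ft_force: [-0.8, 1.0, -0.3]
grip_width: 84.6
```

>>> apply_moves(moves=[[[0, 0, 0], [0, 0, -0.03], 0.085], [[0, 0, 0], [0, 0, -0.015], 0.085], [[0, 0, 0], [0, 0, -0.004], 0.085], [[0, 0, 0], [0, 0, 0], 0.085]])

```text
t: 12.68
ee_pos: [632.3, -218.4, -40.2]
orientation: [3.141, -0.0, 2.954]
ft_force: [0.3, -0.7, -0.2]
grip_width: 84.9
```

>>> apply_moves(moves=[[[0, 0, 0], [0, 0, 0], 0.055], [[0, 0, 0], [0, 0, 0], 0.055], [[0, 0, 0], [0, 0, 0], 0.055], [[0, 0, 0], [0, 0, 0], 0.055]], squeeze=60)

```text
t: 13.18
ee_pos: [633.9, -219.9, -38.2]
orientation: [-3.14, 0.003, 2.953]
ft_force: [-0.5, 0.4, 5.6]
grip_width: 63.1
```

```bash
cat > p.py <<'E'
from k import *
st=ctrl.state();T=st["ee_pos"];Rt=R.from_euler("xyz",st["orientation"]).as_matrix()
M=mf(-.062,np.pi/4);o=np.array([595.2,11.2,60.5])
G=tool(M,(0,0,-1),(0,1,0));print("now",st["t"],T.round(1),st["orientation"].round(3),"rotvec",R.from_matrix(G@Rt.T).as_rotvec().round(4), "goal rpy",R.from_matrix(G).as_euler("xyz").round(3))
for dy,dz in((5,60),(5,25),(5,3),(0,0)): 
    g=o+M@np.array([0,32+dy,-38.5+dz]);print(dy,dz,g.round(1),(g-T).round(1))
print("M",M.round(3).tolist())
E
python3 p.py
```

```text
now 13.175 [ 633.9 -219.9  -38.2] [-3.140e+00  3.000e-03  2.953e+00] rotvec [ 0.7813 -0.0952  0.1213] goal rpy [2.356 0.    3.08 ]
5 60 [595.9  22.1 101.9] [-38.  242.1 140.1]
5 25 [597.4  46.8  77.1] [-36.5 266.8 115.3]
5 3 [598.4  62.4  61.6] [-35.5 282.3  99.8]
0 0 [598.3  61.   55.9] [-35.6 280.9  94.1]
M [[0.998, 0.044, -0.044], [-0.062, 0.706, -0.706], [0.0, 0.707, 0.707]]
```

>>> apply_moves(moves=[[[0, 0, 0], [0, 0, 0.02], 0.055], [[0, 0, 0], [0, 0, 0.04], 0.055], [[0, 0, 0], [0, 0, 0.05], 0.055], [[0, 0, 0], [0, 0, 0.04], 0.055], [[0, 0, 0], [0, 0, 0], 0.055]])

```text
t: 13.8
ee_pos: [635.2, -220.2, 114.8]
orientation: [-3.14, 0.009, 2.953]
ft_force: [-0.2, -0.5, -3.3]
grip_width: 62.7
```

>>> apply_moves(moves=[[[0.156, -0.019, 0.0243], [-0.0076, 0.048, 0], 0.055], [[0.156, -0.019, 0.0243], [-0.0076, 0.048, 0], 0.055], [[0.156, -0.019, 0.0243], [-0.0076, 0.048, 0], 0.055], [[0.156, -0.019, 0.0243], [-0.0076, 0.048, 0], 0.055], [[0.156, -0.019, 0.0243], [-0.0076, 0.048, 0], 0.055], [[0, 0, 0], [0, 0, 0], 0.055], [[0, 0, 0], [0, 0, 0], 0.055]])

```text
t: 14.68
ee_pos: [593.5, 20.8, 108.0]
orientation: [2.358, -0.005, 3.081]
ft_force: [0.5, -0.0, -3.1]
grip_width: 62.7
```

```bash
python3 p.py; python3 -c "
from h import *
print(ctrl.state()['qpos'].round(2),ctrl.state()['grip_width'])"
```

```text
now 14.675 [593.5  20.8 108. ] [ 2.358 -0.005  3.081] rotvec [ 0.0012 -0.005  -0.0017] goal rpy [2.356 0.    3.08 ]
5 60 [595.9  22.1 101.9] [ 2.4  1.3 -6.1]
5 25 [597.4  46.8  77.1] [  3.9  26.  -30.9]
5 3 [598.4  62.4  61.6] [  4.9  41.5 -46.4]
0 0 [598.3  61.   55.9] [  4.8  40.1 -52.1]
M [[0.998, 0.044, -0.044], [-0.062, 0.706, -0.706], [0.0, 0.707, 0.707]]
[-0.48  0.42  1.73  0.71  1.42 -2.26] 62.67206389896668
```

>>> apply_moves(moves=[[[0, 0, 0], [0.001, 0.01, -0.012], 0.055], [[0, 0, 0], [0.001, 0.01, -0.012], 0.055], [[0, 0, 0], [0.001, 0.008, -0.009], 0.055], [[0, -0.003, 0], [0.001, 0.005, -0.005], 0.055], [[0, 0, 0], [0, 0.003, -0.003], 0.055], [[0, 0, 0], [0, 0, 0], 0.055]])

```text
t: 15.42
ee_pos: [598.2, 57.2, 68.8]
orientation: [2.356, 0.0, 3.082]
ft_force: [-0.8, 0.5, -3.6]
grip_width: 62.7
```

```bash
python3 p.py
cat > chk.py <<'E'
from k import *
import sys
def chk(o,M,mo):
    "o,M: seat; mo: expected meter origin in seat frame"
    S=[ctrl.snapshot(n) for n in("scene","side")]
    for q,p in(("meter_face",(0,0,24)),("meter_top",(0,32,12))):
        X=o+M@(np.array(mo,float)+p);L=[]
        for s in S:
            u=proj(s,X)[0];d=[np.array(d["centre"]) for d in ctrl.spot_point(s,q)]
            d=[c for c in d if np.linalg.norm(c-u)<25]
            if d: L.append((s,min(d,key=lambda c:np.linalg.norm(c-u))));print(q,"exp",u.round(1),"seen",L[-1][1].round(1))
            else: print(q,"exp",u.round(1),"none")
        if len(L)==2: print("   seat coords of meter origin",(M.T@(tri(L)[0]-o)-p).round(1))
E
python3 -c "
from chk import *
chk(np.array([595.2,11.2,60.5]),mf(-.062,np.pi/4),(0,37,10))"
```

```text
now 15.425 [598.2  57.2  68.8] [2.356 0.    3.082] rotvec [ 0.      0.0003 -0.0027] goal rpy [2.356 0.    3.08 ]
5 60 [595.9  22.1 101.9] [ -2.3 -35.1  33.1]
5 25 [597.4  46.8  77.1] [ -0.8 -10.4   8.3]
5 3 [598.4  62.4  61.6] [ 0.2  5.2 -7.2]
0 0 [598.3  61.   55.9] [  0.1   3.7 -12.9]
M [[0.998, 0.044, -0.044], [-0.062, 0.706, -0.706], [0.0, 0.707, 0.707]]
meter_face exp [354.7 200.7] seen [352.5 199.3]
meter_face exp [326.1 173.6] seen [326.4 175.8]
   seat coords of meter origin [-2.4 32.1 13.7]
meter_top exp [368.2 194.8] seen [365.5 194.1]
meter_top exp [323.8 164.5] seen [321.4 167.4]
   seat coords of meter origin [-8.8 29.8  8.7]
```

>>> apply_moves(moves=[[[0, 0, 0], [0, 0.002, -0.002], 0.055], [[0, 0, 0], [0, 0.002, -0.002], 0.055], [[0, 0, 0], [0, 0.0015, -0.0015], 0.055], [[0, 0, 0], [0, 0, 0], 0.055]])

```text
t: 16.23
ee_pos: [598.0, 62.8, 63.1]
orientation: [2.356, -0.0, 3.082]
ft_force: [-0.0, 0.4, -3.8]
grip_width: 62.9
```

>>> apply_moves(moves=[[[0, 0, 0], [0, 0.001, -0.001], 0.055], [[0, 0, 0], [0, 0, 0], 0.055]])

```text
t: 16.48
ee_pos: [598.2, 63.6, 62.3]
orientation: [2.356, 0.0, 3.082]
ft_force: [-0.3, -0.9, -3.6]
grip_width: 62.6
```

>>> apply_moves(moves=[[[0, 0, 0], [0, 0.001, -0.001], 0.055], [[0, 0, 0], [0, 0, 0], 0.055]])

```text
t: 16.73
ee_pos: [598.2, 64.6, 61.3]
orientation: [2.356, 0.0, 3.082]
ft_force: [-0.4, 0.1, -4.2]
grip_width: 62.5
```

>>> apply_moves(moves=[[[0, 0, 0], [0, 0.001, -0.001], 0.055], [[0, 0, 0], [0, 0, 0], 0.055]])

```text
t: 16.98
ee_pos: [598.4, 65.0, 60.9]
orientation: [2.357, 0.001, 3.082]
ft_force: [-1.3, -3.9, 0.2]
grip_width: 62.5
```

>>> apply_moves(moves=[[[0, 0, 0], [0, 0.001, -0.001], 0.055], [[0, 0, 0], [0, 0, 0], 0.055]])

```text
t: 17.23
ee_pos: [598.4, 65.0, 60.9]
orientation: [2.357, 0.001, 3.083]
ft_force: [-4.4, -7.3, 5.9]
grip_width: 62.7
```

>>> apply_moves(moves=[[[0, 0, 0], [0, 0.001, -0.001], 0.055], [[0, 0, 0], [0, 0, 0], 0.055]])

```text
t: 17.48
ee_pos: [598.4, 65.0, 60.8]
orientation: [2.357, 0.001, 3.083]
ft_force: [-8.4, -12.2, 10.4]
grip_width: 63.0
```

>>> apply_moves(moves=[[[0, 0, 0], [0, -0.0012, 0.0012], 0.055], [[0, 0, 0], [0, -0.0014, -0.0014], 0.055], [[0, 0, 0], [0, -0.0014, -0.0014], 0.055], [[0, 0, 0], [0, 0, 0], 0.055]])

```text
t: 17.98
ee_pos: [599.4, 63.6, 59.7]
orientation: [2.353, 0.003, 3.082]
ft_force: [-3.1, -3.0, 7.0]
grip_width: 62.2
```

>>> apply_moves(moves=[[[0, 0, 0], [0, -0.0007, -0.0007], 0.055], [[0, 0, 0], [0, 0, 0], 0.055]])

```text
t: 18.23
ee_pos: [599.7, 63.0, 59.1]
orientation: [2.353, 0.003, 3.082]
ft_force: [-2.8, -2.1, 7.5]
grip_width: 62.5
```

>>> apply_moves(moves=[[[0, 0, 0], [0, -0.0007, -0.0007], 0.055], [[0, 0, 0], [0, 0, 0], 0.055]])

```text
t: 18.48
ee_pos: [599.9, 62.3, 58.4]
orientation: [2.353, 0.004, 3.082]
ft_force: [-2.0, -1.4, 6.3]
grip_width: 62.6
```

>>> apply_moves(moves=[[[0, 0, 0], [0, -0.0007, -0.0007], 0.055], [[0, 0, 0], [0, 0, 0], 0.055]])

```text
t: 18.73
ee_pos: [600.1, 61.5, 57.7]
orientation: [2.353, 0.004, 3.082]
ft_force: [-1.2, -2.5, 5.9]
grip_width: 62.8
```

>>> apply_moves(moves=[[[0, 0, 0], [0, -0.0007, -0.0007], 0.055], [[0, 0, 0], [0, 0, 0], 0.055]])

```text
t: 18.98
ee_pos: [600.3, 60.8, 56.9]
orientation: [2.354, 0.004, 3.081]
ft_force: [-0.8, -2.5, 5.8]
grip_width: 62.9
```

>>> apply_moves(moves=[[[0, 0, 0], [0, -0.0007, -0.0007], 0.055], [[0, 0, 0], [0, 0, 0], 0.055]])

```text
t: 19.23
ee_pos: [600.4, 60.0, 56.2]
orientation: [2.354, 0.004, 3.081]
ft_force: [-0.7, -1.7, 5.4]
grip_width: 62.8
```

>>> apply_moves(moves=[[[0, 0, 0], [0, -0.0007, -0.0007], 0.055], [[0, 0, 0], [0, 0, 0], 0.055]])

```text
t: 19.48
ee_pos: [600.4, 59.7, 55.9]
orientation: [2.353, 0.004, 3.081]
ft_force: [-0.9, -2.0, 6.2]
grip_width: 62.3
```

>>> apply_moves(moves=[[[0, 0, 0], [0, -0.0007, -0.0007], 0.055], [[0, 0, 0], [0, 0, 0], 0.055]])

```text
t: 19.73
ee_pos: [600.4, 59.7, 56.0]
orientation: [2.351, 0.004, 3.082]
ft_force: [-1.0, -1.0, 8.9]
grip_width: 62.4
```

>>> apply_moves(moves=[[[0, 0, 0], [0, -0.0007, -0.0007], 0.055], [[0, 0, 0], [0, 0, 0], 0.055]])

```text
t: 19.98
ee_pos: [600.3, 59.7, 56.0]
orientation: [2.349, 0.004, 3.083]
ft_force: [-1.9, 1.7, 9.4]
grip_width: 62.7
```

>>> apply_moves(moves=[[[0, 0, 0], [0, 0.0009, 0.0009], 0.055], [[0, 0, 0], [0, 0, 0], 0.085], [[0, 0, 0], [0, 0, 0], 0.085], [[0, 0, 0], [0, 0, 0], 0.085], [[0, 0, 0], [0, 0, 0], 0.085]])

```text
t: 20.6
ee_pos: [598.1, 58.9, 51.9]
orientation: [2.356, 0.0, 3.082]
ft_force: [-0.2, -0.0, 0.5]
grip_width: 85.1
```

>>> apply_moves(moves=[[[0, 0, 0], [0, -0.007, 0.007], 0.085], [[0, 0, 0], [0, -0.02, 0.02], 0.085], [[0, 0, 0], [0, -0.03, 0.03], 0.085], [[0, 0, 0], [0, -0.03, 0.03], 0.085], [[0, 0, 0], [0, -0.015, 0.04], 0.085], [[0, 0, 0], [0, 0, 0.05], 0.085]])

```text
t: 21.35
ee_pos: [597.9, -45.0, 229.9]
orientation: [2.356, -0.001, 3.079]
ft_force: [-0.4, -0.4, 0.5]
grip_width: 84.9
```

```bash
python3 -c "
from chk import *
chk(np.array([595.2,11.2,60.5]),mf(-.062,np.pi/4),(0,32,0))
st=ctrl.state();print(st['t'],st['ee_pos'],st['orientation'],st['qpos'].round(2))
for n in ('scene','side','wrist'): 
  s=ctrl.snapshot(n);save(s,n+'7.png')
a=cv2.imread('pics/scene7.png')[170:260,310:410];b=cv2.imread('pics/side7.png')[140:230,275:375];w=cv2.imread('pics/wrist7.png')
cv2.imwrite('pics/v7.png',np.vstack([np.hstack([cv2.resize(a,(400,360)),cv2.resize(b,(400,360))]),np.pad(cv2.resize(w,(384,240)),((0,0),(208,208),(0,0)))]))
"
```

```text
meter_face exp [355.9 203.8] seen [356.7 205.2]
meter_face exp [325.7 176.1] seen [326.1 176.9]
   seat coords of meter origin [ 1.7 30.6 -3.6]
meter_top exp [369.3 198. ] seen [367.4 197.1]
meter_top exp [323.5 167.1] seen [322.3 168. ]
   seat coords of meter origin [-4.4 29.   1.9]
21.65 [597.52894935 -43.13873778 228.1021227 ] [ 2.35589635e+00 -1.25004422e-03  3.08191290e+00] [-0.56  0.33  1.61  0.67  1.64 -2.18]
```

View pics/v7.png

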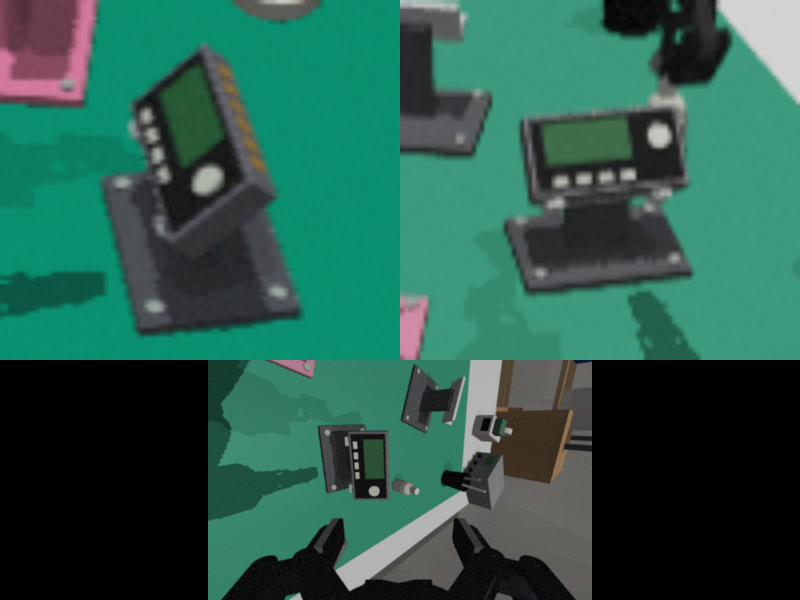

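```bash
cat > p2.py <<'E'
from k import *
import sys,pickle
st=ctrl.state();T=st["ee_pos"];Rt=R.from_euler("xyz",st["orientation"]).as_matrix()
M=mf(-.062,np.pi/4);o=np.array([595.2,11.2,60.5])+M@np.array([1,31.2,.8])
G=tool(M,(0,-1,0),(0,0,-1))
print("now",st["t"],T.round(1),st["qpos"].round(2),"rotvec",R.from_matrix(G@Rt.T).as_rotvec().round(4),"w",st["grip_width"])
for y in(70,30,-10,-27.5):
    g=o+M@np.array([0,y,12.]);print(y,g.round(1),(g-T).round(1))
E
python3 p2.py; python3 -c "
from h import *
import pickle
s=pickle.load(open('S0.pkl','rb'))['scene'];print('bottle',onz(s,(431,257),0).round())"
```

```text
now 21.8 [597.3 -42.7 227.4] [-0.56  0.33  1.61  0.67  1.64 -2.18] rotvec [-1.5695e+00  9.3400e-02  2.0000e-04] w 84.50525388507974
70 [600.1  73.5 141.1] [  2.8 116.2 -86.3]
30 [598.3  45.3 112.8] [   1.    88.  -114.5]
-10 [596.6  17.1  84.5] [  -0.7   59.7 -142.8]
-27.5 [595.8   4.7  72.2] [  -1.5   47.4 -155.2]
bottle [710. 175.   0.]
```

>>> apply_moves(moves=[[[-0.1743, 0.0104, 0], [0, 0.013, 0.004], 0.06], [[-0.1743, 0.0104, 0], [0, 0.013, 0.004], 0.06], [[-0.1743, 0.0104, 0], [0, 0.013, 0.004], 0.06], [[-0.1743, 0.0104, 0], [0, 0.013, 0], 0.06], [[-0.1743, 0.0104, 0], [0, 0.013, 0], 0.06], [[-0.1743, 0.0104, 0], [0, 0.013, 0], 0.06], [[-0.1743, 0.0104, 0], [0, 0.013, 0], 0.06], [[-0.1743, 0.0104, 0], [0.002, 0.013, 0], 0.06], [[-0.1743, 0.0104, 0], [0.001, 0.012, 0], 0.06], [[0, 0, 0], [0, 0, 0], 0.06]])

```text
t: 23.05
ee_pos: [598.9, 75.8, 234.8]
orientation: [-2.352, -0.011, 3.088]
ft_force: [-0.8, -0.5, -0.6]
grip_width: 59.9
```

```bash
python3 p2.py
```

```text
now 23.05 [598.9  75.8 234.8] [ 0.38  0.41  1.49 -0.7   1.63 -1.05] rotvec [ 0.0031 -0.0108 -0.0081] w 59.86449939088956
70 [600.1  73.5 141.1] [  1.2  -2.3 -93.7]
30 [598.3  45.3 112.8] [  -0.6  -30.5 -122. ]
-10 [596.6  17.1  84.5] [  -2.3  -58.7 -150.3]
-27.5 [595.8   4.7  72.2] [  -3.1  -71.1 -162.7]
```

>>> apply_moves(moves=[[[0, 0, 0], [0, 0, -0.045], 0.055], [[0, 0, 0], [0.001, -0.002, -0.048], 0.055], [[0, 0, 0], [-0.001, -0.014, -0.014], 0.055], [[0, 0, 0], [-0.001, -0.014, -0.014], 0.055], [[0, 0, 0], [-0.001, -0.014, -0.014], 0.055], [[0, 0, 0], [0, 0, 0], 0.055], [[0, 0, 0], [0, 0, 0], 0.055]])

```text
t: 23.92
ee_pos: [600.0, 28.8, 107.2]
orientation: [-2.356, 0.002, 3.082]
ft_force: [0.5, -0.5, 0.2]
grip_width: 55.3
```

```bash
python3 p2.py
```

```text
now 23.925 [600.   28.8 107.2] [ 0.31  0.51  1.6  -0.73  1.42 -0.94] rotvec [ 0.0002  0.0019 -0.0026] w 55.34644789214776
70 [600.1  73.5 141.1] [ 0.  44.8 33.9]
30 [598.3  45.3 112.8] [-1.7 16.5  5.6]
-10 [596.6  17.1  84.5] [ -3.5 -11.7 -22.7]
-27.5 [595.8   4.7  72.2] [ -4.2 -24.  -35.1]
```

>>> apply_moves(moves=[[[0, 0, 0], [-0.0025, 0.0056, -0.0056], 0.055], [[0, 0, 0], [0, 0, 0], 0.055], [[0, 0, 0], [-0.0005, -0.0075, -0.0075], 0.055], [[0, 0, 0], [-0.0005, -0.0075, -0.0075], 0.055], [[0, 0, 0], [0, 0, 0], 0.055]])

```text
t: 24.55
ee_pos: [594.5, 18.2, 84.2]
orientation: [-2.355, -0.003, 3.081]
ft_force: [0.4, 0.1, 0.3]
grip_width: 54.9
```

```bash
python3 p2.py
```

```text
now 24.55 [594.5  18.2  84.2] [ 0.3   0.53  1.63 -0.74  1.39 -0.92] rotvec [ 0.0014 -0.0028 -0.0016] w 54.888890409216394
70 [600.1  73.5 141.1] [ 5.5 55.3 56.9]
30 [598.3  45.3 112.8] [ 3.8 27.1 28.7]
-10 [596.6  17.1  84.5] [ 2.  -1.2  0.4]
-27.5 [595.8   4.7  72.2] [  1.3 -13.5 -12. ]
```

>>> apply_moves(moves=[[[0, 0, 0], [0.0005, -0.0065, -0.006], 0.055], [[0, 0, 0], [0.0005, -0.0068, -0.006], 0.055], [[0, 0, 0], [0, 0, 0], 0.055], [[0, 0, 0], [0, 0, 0], 0.055]])

```text
t: 25.05
ee_pos: [596.8, 6.0, 73.5]
orientation: [-2.356, 0.0, 3.082]
ft_force: [-0.3, -0.3, -0.3]
grip_width: 55.1
```

```bash
python3 p2.py
python3 - <<'E'
from h import *
s=ctrl.snapshot("wrist");a=ctrl.snapshot("scene");b=ctrl.snapshot("side")
f=lambda i,k:cv2.resize(i[:,:,::-1],k,interpolation=cv2.INTER_CUBIC)
cv2.imwrite("pics/v8.png",np.vstack([np.hstack([f(a["img"][160:260,310:420],(330,300)),f(b["img"][130:230,275:385],(330,300))]),np.pad(f(s["img"],(480,300)),((0,0),(90,90),(0,0)))]))
E
```

```text
now 25.05 [596.8   6.   73.5] [ 0.28  0.54  1.64 -0.75  1.36 -0.91] rotvec [ 0.0007  0.     -0.0027] w 55.146451043646294
70 [600.1  73.5 141.1] [ 3.3 67.5 67.6]
30 [598.3  45.3 112.8] [ 1.5 39.3 39.3]
-10 [596.6  17.1  84.5] [-0.2 11.1 11. ]
-27.5 [595.8   4.7  72.2] [-1.  -1.3 -1.3]
```

>>> apply_moves(moves=[[[0, 0, 0], [-0.0005, -0.0012, -0.0012], 0.03], [[0, 0, 0], [0, 0, 0], 0.03], [[0, 0, 0], [0, 0, 0], 0.026], [[0, 0, 0], [0, 0, 0], 0.026]], squeeze=50)

```text
t: 25.7
ee_pos: [596.3, 4.9, 72.3]
orientation: [-2.355, -0.0, 3.083]
ft_force: [0.5, 0.8, 0.1]
grip_width: 26.3
```

>>> apply_moves(moves=[[[0, 0, 0], [0, 0, 0], 0.015], [[0, 0, 0], [0, 0, 0], 0.015], [[0, 0, 0], [0, 0, 0], 0.015]], squeeze=70)

```text
t: 26.08
ee_pos: [596.4, 5.3, 72.3]
orientation: [-2.356, 0.0, 3.083]
ft_force: [-0.5, 2.8, -0.3]
grip_width: 22.7
```

```bash
python3 p2.py
```

```text
now 26.075 [596.4   5.3  72.3] [ 0.28  0.54  1.64 -0.75  1.36 -0.91] rotvec [-0.0001  0.0004 -0.0032] w 22.68122623087015
70 [600.1  73.5 141.1] [ 3.6 68.2 68.8]
30 [598.3  45.3 112.8] [ 1.9 40.  40.5]
-10 [596.6  17.1  84.5] [ 0.1 11.8 12.3]
-27.5 [595.8   4.7  72.2] [-0.6 -0.6 -0.1]
```

>>> apply_moves(moves=[[[0, 0, 0], [0, 0.003, 0.008], 0.015], [[0, 0, 0], [0, 0.003, 0.015], 0.015], [[0, 0, 0], [0, 0, 0.03], 0.015], [[0, 0, 0], [0, 0, 0.04], 0.015], [[0.157, -0.01, 0], [0, 0, 0.04], 0.015], [[0.157, -0.01, 0], [0, 0, 0.03], 0.015], [[0.157, -0.01, 0], [0, 0.005, 0.01], 0.015], [[0.157, -0.01, 0], [0, 0.01, 0], 0.015], [[0.157, -0.01, 0], [0, 0.01, 0], 0.015], [[0, 0, 0], [0, 0, 0], 0.015]])

```text
t: 27.32
ee_pos: [595.6, 33.0, 246.3]
orientation: [-3.139, 0.003, 3.078]
ft_force: [0.2, 0.2, -4.8]
grip_width: 22.6
```

>>> apply_moves(moves=[[[0, 0, -0.1], [-0.003, 0.008, 0], 0.015], [[0, 0, -0.18], [-0.005, 0.0135, 0], 0.015], [[0, 0, -0.18], [-0.005, 0.0135, 0], 0.015], [[0, 0, -0.18], [-0.005, 0.0135, 0], 0.015], [[0, 0, -0.18], [-0.005, 0.0135, 0], 0.015], [[0, 0, -0.18], [-0.005, 0.0135, 0], 0.015], [[0, 0, -0.18], [-0.005, 0.0135, 0], 0.015], [[0, 0, -0.18], [-0.005, 0.0135, 0], 0.015], [[0, 0, -0.18], [-0.005, 0.0135, 0], 0.015], [[0, 0, -0.18], [-0.005, 0.0135, 0], 0.015]])

```text
t: 28.58
ee_pos: [547.0, 166.1, 244.7]
orientation: [-3.141, 0.008, 1.357]
ft_force: [0.1, 0.3, -3.1]
grip_width: 22.4
```

>>> apply_moves(moves=[[[0, 0, -0.18], [-0.005, 0.0135, 0], 0.015], [[0, 0, -0.18], [-0.005, 0.0135, 0], 0.015], [[0, 0, -0.18], [-0.005, 0.0135, 0], 0.015], [[0, 0, -0.18], [-0.005, 0.0135, 0], 0.015], [[0, 0, -0.18], [-0.005, 0.0135, 0], 0.015], [[0, 0, -0.18], [-0.005, 0.0135, 0], 0.015], [[0, 0, -0.18], [-0.005, 0.0135, 0], 0.015], [[0, 0, -0.18], [-0.005, 0.0135, 0], 0.015], [[0, 0, -0.18], [-0.005, 0.0135, 0], 0.015], [[0, 0, -0.1], [-0.005, 0.0135, 0], 0.015]])

```text
t: 29.82
ee_pos: [496.9, 300.8, 244.7]
orientation: [3.137, 0.002, -0.361]
ft_force: [0.8, 0.2, -3.2]
grip_width: 22.5
```

```bash
cat > p3.py <<'E'
from k import *
import sys
st=ctrl.state();T=st["ee_pos"];Rt=R.from_euler("xyz",st["orientation"]).as_matrix()
M=mf(2.745,np.radians(65));o=np.array([498.,290.,85.3])
G=tool(M,(0,-1,0),(0,0,-1))
e=np.array([.6,-27.1,12.])
print("now",st["t"],T.round(1),st["qpos"].round(2),"rotvec",R.from_matrix(G@Rt.T).as_rotvec().round(4),"w",st["grip_width"].round(1),"F seat",(M.T@st["ft_force"]).round(1))
print("meter origin in seat minus goal",(M.T@(T-o)-e-[0,32,0]).round(1))
for d in((0,60,3),(0,20,3),(0,3,3),(0,0,0)):
    g=o+M@(e+[0,32,0]+np.array(d));print(d,g.round(1),(g-T).round(1))
if len(sys.argv)>1: print(M.round(3).tolist())
E
python3 p3.py 1
```

```text
Traceback (most recent call last):
  File "p3.py", line 7, in <module>
    print("now",st["t"],T.round(1),st["qpos"].round(2),"rotvec",R.from_matrix(G@Rt.T).as_rotvec().round(4),"w",st["grip_width"].round(1),"F seat",(M.T@st["ft_force"]).round(1))
                                                                                                               ^^^^^^^^^^^^^^^^^^^^^^
AttributeError: 'float' object has no attribute 'round'
```

```bash
sed -i 's/st\["grip_width"\].round(1)/st["grip_width"]/' p3.py; python3 p3.py 1
```

```text
now 29.825 [496.9 300.8 244.7] [ 0.42  0.09  1.66 -0.    1.4   2.36] rotvec [ 0.4092 -0.1653 -0.0359] w 22.475452019743386 F seat [-0.6 -3.1 -0.9]
meter origin in seat minus goal [  4.6 135.5  64. ]
(0, 60, 3) [492.1 277.5 150.5] [ -4.8 -23.3 -94.2]
(0, 20, 3) [498.6 293.1 114.2] [   1.7   -7.8 -130.5]
(0, 3, 3) [501.4 299.7  98.8] [   4.5   -1.1 -145.9]
(0, 0, 0) [500.8 298.4  94.8] [   3.9   -2.5 -149.9]
[[-0.922, -0.163, 0.35], [0.386, -0.39, 0.836], [0.0, 0.906, 0.423]]
```

>>> apply_moves(moves=[[[0.136, -0.055, -0.012], [-0.002, -0.008, -0.02], 0.015], [[0.136, -0.055, -0.012], [-0.002, -0.008, -0.02], 0.015], [[0.136, -0.055, -0.012], [-0.001, -0.007, -0.02], 0.015], [[0, 0, 0], [0, 0, -0.02], 0.015], [[0, 0, 0], [0, 0, -0.01], 0.015], [[0, 0, 0], [0, 0, 0], 0.015]])

```text
t: 30.58
ee_pos: [492.4, 277.9, 154.6]
orientation: [-2.704, 0.001, -0.392]
ft_force: [-0.3, 0.1, -4.5]
grip_width: 22.5
```

```bash
python3 p3.py
python3 - <<'E'
from chk import *
chk(np.array([498.,290,85.3]),mf(2.745,np.radians(65)),(0,92,3))
E
```

```text
now 30.575 [492.4 277.9 154.6] [ 0.16 -0.07  2.05  0.45  0.96  1.9 ] rotvec [-0.0012 -0.0004 -0.0044] w 22.482640097062415 F seat [ 0.3 -4.1 -1.9]
meter origin in seat minus goal [-0.1 63.5  5.2]
(0, 60, 3) [492.1 277.5 150.5] [-0.3 -0.5 -4.2]
(0, 20, 3) [498.6 293.1 114.2] [  6.3  15.1 -40.4]
(0, 3, 3) [501.4 299.7  98.8] [  9.1  21.7 -55.8]
(0, 0, 0) [500.8 298.4  94.8] [  8.5  20.4 -59.8]
meter_face exp [446.9 137.6] none
meter_face exp [274.4 121.6] seen [273.8 122.5]
meter_top exp [438.8 128.5] seen [438.4 127.5]
meter_top exp [272.6 117.5] seen [269.1 115.7]
   seat coords of meter origin [ 9.7 93.   4.1]
```

```bash
cat > m.py <<'E'
from k import *
from scipy.optimize import least_squares
def meas(o,M,mo,names=("scene","side")):
    C=np.array([[x,y,z] for x in(-60,60) for y in(-32,32) for z in(0,24)],float)
    for n in names:
        s=ctrl.snapshot(n);u=proj(s,(o+M@(np.array(mo,float)+C).T.T[:,:].T.reshape(3,-1) if 0 else (M@(np.array(mo,float)+C).T).T+o))
        h=cv2.convexHull(u.astype(np.float32));mm=np.zeros((400,640),np.uint8);cv2.fillConvexPoly(mm,h.round().astype(int),1)
        for d in ctrl.trace(s,"meter"):
            if (d["mask"]&(mm>0)).sum()>100:
                m=d["mask"];r,c=np.nonzero(m);R_,C_=np.nonzero(mm)
                print(n,"mask cols",c.min(),c.max(),"rows",r.min(),r.max(),"exp cols",C_.min(),C_.max(),"rows",R_.min(),R_.max(),"conf",round(d["confidence"],2))
                g=[proj(s,o+M@(np.array(mo,float)+p))[0] for p in([0,0,12],[10,0,12],[0,10,12])];print("  px per 10mm x",(g[1]-g[0]).round(2),"y",(g[2]-g[0]).round(2))
E
python3 - <<'E'
from m import *
meas(np.array([498.,290,85.3]),mf(2.745,np.radians(65)),(0,95.5,5.2))
E
```

```text
scene mask cols 436 452 rows 116 160 exp cols 434 452 rows 113 163 conf 0.97
  px per 10mm x [-0.16 -2.18] y [-1.   -3.23]
side mask cols 255 292 rows 114 134 exp cols 254 293 rows 112 134 conf 0.62
  px per 10mm x [-2.95 -0.19] y [-0.39 -2.11]
```

>>> apply_moves(moves=[[[0, 0, 0], [0.003, 0.007, -0.017], 0.015], [[0, 0, 0], [0.003, 0.007, -0.017], 0.015], [[0, 0, 0], [0.0015, 0.004, -0.01], 0.015], [[0, 0, 0], [0.0005, 0.001, -0.003], 0.015], [[0, 0, 0], [0, 0, 0], 0.015], [[0, 0, 0], [0, 0, 0], 0.015]])

```text
t: 31.82
ee_pos: [501.9, 296.4, 109.1]
orientation: [-2.701, -0.001, -0.395]
ft_force: [0.5, 0.8, -3.2]
grip_width: 22.3
```

```bash
python3 p3.py
```

```text
now 31.825 [501.9 296.4 109.1] [0.2  0.03 2.06 0.49 0.86 1.88] rotvec [-0.0032  0.0028 -0.0016] w 22.29650053236077 F seat [-0.2 -3.3 -0.5]
meter origin in seat minus goal [-1.7 13.6  4.8]
(0, 60, 3) [492.1 277.5 150.5] [ -9.8 -18.9  41.3]
(0, 20, 3) [498.6 293.1 114.2] [-3.3 -3.3  5.1]
(0, 3, 3) [501.4 299.7  98.8] [ -0.5   3.3 -10.3]
(0, 0, 0) [500.8 298.4  94.8] [ -1.    2.  -14.3]
```

>>> apply_moves(moves=[[[0, 0, 0], [-0.0005, 0.001, -0.003], 0.015], [[0, 0, 0], [0, 0.001, -0.003], 0.015], [[0, 0, 0], [0, 0.0011, -0.0032], 0.015], [[0, 0, 0], [0, 0, 0], 0.015], [[0, 0, 0], [0, 0, 0], 0.015]])

```text
t: 32.45
ee_pos: [500.7, 299.5, 99.0]
orientation: [-2.702, -0.0, -0.395]
ft_force: [-0.4, -0.2, -3.0]
grip_width: 22.5
```

>>> apply_moves(moves=[[[0, 0, 0], [0.0002, 0.0004, -0.001], 0.015], [[0, 0, 0], [0.0002, 0.0004, -0.001], 0.015], [[0, 0, 0], [0, 0, 0], 0.015], [[0, 0, 0], [0, 0, 0], 0.015]])

```text
t: 32.95
ee_pos: [501.2, 300.3, 97.1]
orientation: [-2.702, -0.0, -0.395]
ft_force: [0.5, 0.8, -3.1]
grip_width: 22.3
```

```bash
python3 p3.py | head -2
```

```text
now 32.95 [501.2 300.3  97.1] [0.21 0.05 2.06 0.49 0.83 1.87] rotvec [-0.0029  0.0014 -0.0019] w 22.280567586285848 F seat [-0.1 -3.2 -0.5]
meter origin in seat minus goal [0.5 1.3 2.7]
```

Now 1 mm steps down the slope.

>>> apply_moves(moves=[[[0, 0, 0], [0.0002, 0.0004, -0.0009], 0.015], [[0, 0, 0], [0, 0, 0], 0.015]])

```text
t: 33.2
ee_pos: [501.2, 300.6, 96.8]
orientation: [-2.702, 0.0, -0.394]
ft_force: [-4.7, -3.1, 1.7]
grip_width: 22.6
```

>>> apply_moves(moves=[[[0, 0, 0], [0.0002, 0.0004, -0.0009], 0.015], [[0, 0, 0], [0, 0, 0], 0.015]])

```text
t: 33.45
ee_pos: [501.3, 300.8, 96.8]
orientation: [-2.703, 0.0, -0.393]
ft_force: [-8.0, -7.4, 9.9]
grip_width: 22.6
```

>>> apply_moves(moves=[[[0, 0, 0], [0.0002, 0.0004, -0.0009], 0.015], [[0, 0, 0], [0, 0, 0], 0.015]])

```text
t: 33.7
ee_pos: [501.2, 300.8, 96.8]
orientation: [-2.703, 0.001, -0.392]
ft_force: [-13.2, -12.9, 16.8]
grip_width: 22.7
```

```bash
python3 p3.py | head -2
```

```text
now 33.7 [501.2 300.8  96.8] [0.21 0.06 2.06 0.49 0.83 1.87] rotvec [-0.0021  0.0002 -0.0047] w 22.657759130259638 F seat [ 7.2 22.4 -8.3]
meter origin in seat minus goal [0.6 0.7 3. ]
```

>>> apply_moves(moves=[[[0, 0, 0], [-0.0003, -0.0008, 0.0018], 0.015], [[0, 0, 0], [-0.0003, -0.0008, -0.0004], 0.015], [[0, 0, 0], [-0.0003, -0.0008, -0.0004], 0.015], [[0, 0, 0], [0, 0, 0], 0.015]])

```text
t: 34.2
ee_pos: [501.9, 299.9, 96.6]
orientation: [-2.7, -0.001, -0.395]
ft_force: [-1.5, 1.6, 4.6]
grip_width: 22.7
```

```bash
python3 p3.py | head -2
```

```text
now 34.2 [501.9 299.9  96.6] [0.21 0.05 2.06 0.5  0.83 1.87] rotvec [-0.0047  0.0032 -0.0015] w 22.70827415428755 F seat [2.  3.8 2.8]
meter origin in seat minus goal [-0.3  0.9  2.4]
```

>>> apply_moves(moves=[[[0, 0, 0], [-0.0004, -0.0008, -0.0004], 0.015], [[0, 0, 0], [0, 0, 0], 0.015]])

```text
t: 34.45
ee_pos: [501.8, 298.8, 96.1]
orientation: [-2.7, -0.002, -0.396]
ft_force: [-0.2, 1.6, 4.8]
grip_width: 22.7
```

```bash
python3 p3.py | head -2
```

```text
now 34.45 [501.8 298.8  96.1] [0.2  0.05 2.06 0.5  0.83 1.87] rotvec [-0.0042  0.0039 -0.001 ] w 22.653450522608086 F seat [0.8 3.7 3.3]
meter origin in seat minus goal [-0.7  0.9  1.2]
```

>>> apply_moves(moves=[[[0, 0, 0], [-0.0004, -0.0008, -0.0004], 0.015], [[0, 0, 0], [0, 0, 0], 0.015]])

```text
t: 34.7
ee_pos: [501.4, 297.7, 95.6]
orientation: [-2.7, -0.002, -0.396]
ft_force: [0.1, 1.8, 5.9]
grip_width: 22.4
```

```bash
python3 p3.py | head -2
```

```text
now 34.7 [501.4 297.7  95.6] [0.2  0.05 2.07 0.5  0.83 1.86] rotvec [-0.0037  0.004  -0.0009] w 22.36212830502989 F seat [0.6 4.6 4.1]
meter origin in seat minus goal [-0.8  0.9 -0.1]
```

>>> apply_moves(moves=[[[0, 0, 0], [-0.0003, -0.0008, -0.0004], 0.015], [[0, 0, 0], [0, 0, 0], 0.015]])

```text
t: 34.95
ee_pos: [501.1, 296.8, 95.1]
orientation: [-2.7, -0.002, -0.396]
ft_force: [1.1, 0.8, 6.2]
grip_width: 22.8
```

>>> apply_moves(moves=[[[0, 0, 0], [-0.0003, -0.0008, -0.0004], 0.015], [[0, 0, 0], [0, 0, 0], 0.015]])

```text
t: 35.2
ee_pos: [501.0, 296.6, 95.0]
orientation: [-2.699, -0.002, -0.397]
ft_force: [2.6, 4.6, 4.7]
grip_width: 22.6
```

```bash
python3 p3.py | head -2
```

```text
now 35.2 [501.  296.6  95. ] [0.2  0.05 2.07 0.5  0.83 1.86] rotvec [-0.0049  0.0041 -0.    ] w 22.6085484552647 F seat [-0.6  2.   6.8]
meter origin in seat minus goal [-0.8  0.9 -1.4]
```

>>> apply_moves(moves=[[[0, 0, 0], [-0.0002, -0.0005, -0.0002], 0.015], [[0, 0, 0], [0, 0, 0], 0.015]])

```text
t: 35.45
ee_pos: [501.0, 296.5, 95.1]
orientation: [-2.698, -0.002, -0.397]
ft_force: [3.7, 6.0, 4.1]
grip_width: 22.3
```

```bash
python3 p3.py | head -2
python3 - <<'E'
from m import *
meas(np.array([498.,290,85.3]),mf(2.745,np.radians(65)),(0,32.9,-1.4))
E
```

```text
now 35.45 [501.  296.5  95.1] [0.2  0.05 2.07 0.5  0.83 1.86] rotvec [-0.0058  0.0044  0.0004] w 22.3364247298092 F seat [-1.1  0.8  8. ]
meter origin in seat minus goal [-0.9  0.9 -1.4]
scene mask cols 439 455 rows 137 181 exp cols 437 455 rows 134 182 conf 0.6
  px per 10mm x [-0.17 -2.25] y [-0.94 -3.  ]
side mask cols 257 293 rows 129 145 exp cols 257 294 rows 127 147 conf 0.67
  px per 10mm x [-2.84 -0.2 ] y [-0.36 -1.94]
```

>>> apply_moves(moves=[[[0, 0, 0], [0.0003, 0.0006, -0.0003], 0.015], [[0, 0, 0], [0, 0, 0], 0.015], [[0, 0, 0], [0, 0, 0], 0.03], [[0, 0, 0], [0, 0, 0], 0.045], [[0, 0, 0], [0, 0, 0], 0.045], [[0, 0, 0], [0, 0, 0], 0.045]])

```text
t: 36.4
ee_pos: [498.8, 295.6, 92.4]
orientation: [-2.703, 0.001, -0.394]
ft_force: [0.1, 0.4, -0.7]
grip_width: 44.7
```

>>> apply_moves(moves=[[[0, 0, 0], [-0.002, -0.004, 0.009], 0.045], [[0, 0, 0], [-0.003, -0.008, 0.018], 0.045], [[0, 0, 0], [-0.005, -0.012, 0.027], 0.045], [[0, 0, 0], [-0.005, -0.012, 0.027], 0.045], [[0, 0, 0], [-0.005, -0.012, 0.027], 0.045], [[0, 0, 0], [-0.005, -0.03, 0.04], 0.045], [[0, 0, 0], [0, -0.05, 0.03], 0.045], [[0, 0, 0], [0, -0.05, 0], 0.045], [[0, 0, 0], [0, 0, 0], 0.045]])

```text
t: 37.52
ee_pos: [475.4, 114.7, 272.5]
orientation: [-2.703, -0.003, -0.4]
ft_force: [0.5, -0.0, 0.3]
grip_width: 45.0
```

```bash
cat > fin.py <<'E'
from m import *
from chk import chk
o,M=np.array([498.,290,85.3]),mf(2.745,np.radians(65))
chk(o,M,(0,32.7,-1.4)); meas(o,M,(0,32.7,-1.4),("scene","side","wrist"))
f=lambda i,k:cv2.resize(i[:,:,::-1],k,interpolation=cv2.INTER_CUBIC)
S={n:ctrl.snapshot(n) for n in("scene","side","wrist")}
cv2.imwrite("pics/fin.png",np.vstack([np.hstack([f(S["scene"]["img"][115:215,390:500],(396,360)),f(S["side"]["img"][105:205,225:335],(396,360))]),np.pad(f(S["wrist"]["img"],(384,240)),((0,0),(204,204),(0,0)))]))
st=ctrl.state();print(st["t"],st["ee_pos"],st["ft_force"])
E
python3 fin.py
```

```text
meter_face exp [450.7 156.5] seen [450. 159.]
meter_face exp [276.4 134.5] seen [274.9 136.8]
   seat coords of meter origin [ 5.4 22.7 -4.7]
meter_top exp [442.9 148. ] seen [440.1 147.8]
meter_top exp [274.6 130.9] none
scene mask cols 439 454 rows 135 180 exp cols 437 455 rows 134 182 conf 0.67
  px per 10mm x [-0.18 -2.25] y [-0.94 -3.  ]
side mask cols 257 293 rows 129 146 exp cols 257 294 rows 127 147 conf 0.74
  px per 10mm x [-2.84 -0.2 ] y [-0.36 -1.94]
wrist mask cols 234 265 rows 150 252 exp cols 234 268 rows 149 253 conf 0.61
  px per 10mm x [0.48 7.35] y [-1.55  2.44]
38.275 [474.52711692 118.15336518 271.26816445] [-0.78235804 -1.01592972  0.33080348]
```

View pics/fin.png

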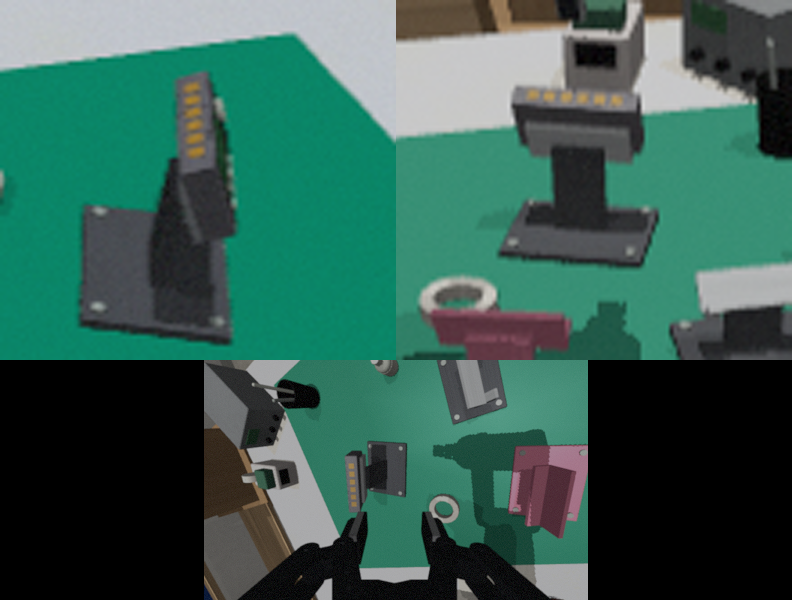

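```bash
python3 -c "
from workcell import ctrl
print(ctrl.hand_in())"
```

```text
the job is handed in; nothing more can be done
None
```

I moved the larger grey meter to the viewing stand as asked and handed the job in at about 38 s of the 64 s. No verdict was reported.

**What I did**
- **Rest:** I picked the meter up off the bench across its short side and laid it on the 45° rest. I lowered it until the force readings showed contact with the plate, then the lugs. I then let go and backed off; the picture showed it level and about midway between the lugs.
- **Stand:** I took it again by its top edge and turned it round. I lowered it onto the ledge until I felt contact, slid it back against the backrest, released it and moved clear.

**Last checks**
- **Picture:** it shows the meter standing on the stand, terminals up and screen facing out, with the gripper clear and no force on it.
- **Centring:** the outlines in the three cameras match the expected pose to within about 1–3 pixels. Centring came out within about 2–3 mm along the ledge.
- **Mismatches:** one point-detector reading put the meter about 5 mm off centre and 10 mm low, and one detection was missing. I relied on the outlines and contact readings instead. By eye, the side view allows a 3 mm offset.

**Problems along the way**
- **First grasp missed:** the fingertips are about 44 mm behind the reported tool point at 64 mm opening. My first attempt closed in the air above the meter without touching it. I found the offset by gently touching the bench with the open fingers and corrected for it.
- **Not separately checked:** I did not check the other bench items beyond the pictures. All the contacts I felt were light, at most about 22 N.

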